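Set up the lit counter display

TASK

Set up the counter display: put the roll of tape that was left on the wooden plinth flat on the cork pad, then lower the white holed tray over the plinth's two pins until it rests flush. Stand every tin upright on the tray's floor, beside the ticket rail, and then push the lamp button on the plinth's ledge fully down and let it go. The tray is brittle plastic and the button delicate, so set tray and tins down gently rather than dropping them, press lightly, and leave the other things on the counter alone.

Things in the scene. Friction and masses are not known exactly. Their poses are not given: they have to be found in the camera images.
- plinth: Dark wooden plinth fixed on the counter, 190 (x) x 215 (y) x 25 mm high; origin at the centre of its underside, z up. Two steel pins, 12 mm thick with tapered tips, stand 32 mm out of its top at x = 0, y = +-90 mm. A ledge 80 mm wide and 12 mm high sticks out 90 mm from its +x side (away from the robot) and carries the lamp button.
- plinth_top (a point): Centre of the plinth's top face, 25 mm above its origin, same axes.
- tray: White plastic tray, 200 (x) x 225 (y) mm, 0.5 kg. Floor 10 mm thick; origin at the centre of its underside, z up. 15 mm through holes at x = 0, y = +-90 mm. Lip round the edge: 4 mm thick, its top 18 mm above the underside. Upright ticket rail (the handle) in the middle: 16 mm thick (x), 120 mm long (y), its top 55 mm above the underside. It fits the pins either way round.
- tape: Roll of packing tape, a cardboard-brown ring lying flat on the plinth between the pins at the start: outer diameter 92, inner diameter 68 (wall 12), height 30 mm, 0.12 kg; origin at the centre of its underside.
- pad: Fixed square cork pad on the counter, 120 x 120 x 4 mm; origin at the centre of its underside.
- lamp_top (a point): Centre of the top of the lamp button, a grey push button 32 mm across in a dark housing, at x = 150 mm, y = 0 in the plinth's frame. It is sprung: travel 6 mm, fully down at about 5 N, and comes back up when let go.
- lamp (a joint): How far the lamp button is pressed: 0 m up, 0.006 m fully down.
- tin1: Closed metal tin of boot wax with a darker lid, a cylinder 60 mm across and 60 mm high, about 0.2 kg (it varies), standing on the counter at the start; origin at the centre of its underside. All tins are alike; two to four are present.
- tin2: Closed metal tin of boot wax with a darker lid, a cylinder 60 mm across and 60 mm high, about 0.2 kg (it varies), standing on the counter at the start; origin at the centre of its underside. All tins are alike; two to four are present.
- tin3: Closed metal tin of boot wax with a darker lid, a cylinder 60 mm across and 60 mm high, about 0.2 kg (it varies), standing on the counter at the start; origin at the centre of its underside. All tins are alike; two to four are present.
- tin4: Closed metal tin of boot wax with a darker lid, a cylinder 60 mm across and 60 mm high, about 0.2 kg (it varies), standing on the counter at the start; origin at the centre of its underside. All tins are alike; two to four are present.
- pen_cup: Bystander: black cup, 76 mm across, 100 mm high; origin at the centre of its underside.
- calculator: Bystander: grey desk calculator, 110 x 160 x 25 mm; origin at the centre of its underside.
- monocular: Bystander: black monocular standing on end, 44 mm across, 130 mm high; origin at the centre of its underside.
Not all that is in view belongs to the job. What is meant by the tape is not pink or yellow, and is the larger of those in its own colour.

How it is judged:
By the outcome, as a careful person would: the job done as asked, in the order asked, and still so for the second after the job is handed in, with the robot touching nothing.
Of tin1, tin2, tin3, tin4 only 2 to 4 are there at a start; the rules pass over those that are not, and their reading is None.
At some moment in a run one of tin1, tin2, tin3, tin4 may be knocked a few centimetres aside while the robot is not near it.
It also fails if it takes over 210 s, if anything falls off the work surface, if the arm or the gripper's body presses on something with over 40 N, if the wrist force passes 120 N, or if a joint passes its speed limit or range.

ROBOT

A 7-joint arm with a two-finger parallel gripper is mounted at the origin on the work surface. World frame = base frame: x ahead of the robot, y to its left, z up, the work surface at z = 0. Lengths are in m, angles in rad, forces in N, time in s.
With the tool pointing down it reaches from about 0.425 to 0.875 m from the base axis. Payload 4.7 kg.
Tool frame: the origin (TCP) lies on the centre line of the jaws, within the pads' length; the fingertips stand 19 mm ahead of it and the grasp point (between the pads) is the TCP (tip_extent is the distance from the TCP to the fingertips, in m); z points along the fingers, y is the direction in which the jaws open and shut (so a half turn about z gives the same grasp; the last joint's range is limited). The gripper opens to 85 mm and grips with 20 to 120 N. Pads are 22 mm wide; open, the fingers measure 114 mm over their backs; the gripper's body (76 mm by 85 mm) begins 54 mm behind the grasp point. The pads swing forward as they close: fully open they stand 13 mm farther back than shut.
Start: joints at [1.214, 0.321, -0.07, 1.45, 0.023, 1.371, -0.057], TCP at [0.236, -0.606, 0.25] pointing down, gripper open.
Joint ranges: [-2.86, 2.86], [-0.3, 2.09], [-1.38, 1.24], [0.06, 2.45], [-1.56, 4.7], [0.09, 2.05], [-2.69, 2.69]. Speed limits (rad/s): [2.57, 2.57, 3.14, 3.14, 3.14, 3.14, 3.14].

INTERFACE

Orientations are given as a 3x3 rotation matrix whose columns are the frame's x, y, z axes.
In Python, from cell import state, grab_frame, close_job, tip_extent gives the robot as it stands.
- The arm moves only by the tool arm_command, never from a script. Its argument "deltas" is a list of rows, each a list of 7 numbers: the shift along the tool's x, y, z as a fraction of full scale, then the turn, a rotation vector about the tool's x, y, z as a fraction of full scale, then the opening, from 0 (shut) to 1 (fully open). In form: [[dx, dy, dz, ax, ay, az, jaw], ...]. A call has 1 to 8 rows; each row shifts and turns the commanded pose from where the row before left it, along the tool's axes as they then stand; what a row does not reach is not made up. Full scale, the value 1, is 2 cm for a shift and 5 degrees for a turn. A row lasts 1/10 s, in which the tool goes at most 50 mm and 8.59 degrees, less where a joint would pass 70% of its speed; a pose out of reach is approached as far as the arm can. A call with a number of a shift or a turn outside -1 to 1 is refused whole. A call with a gripper value outside its range is refused whole. The fingers move at their own pace and stop on an object; the grip force is fixed at half the most. Time passes only in rows, so rows that do not move let the fingers close. It gives the time, the measured TCP pose, the force and the opening at its end, in the units of the state.
- state(): the state, without advancing time (a new reading comes with each control period).
- grab_frame(name): name is "side" or "top"; returns a dict with "color" (420x560x3 uint8, blue, green, red), "mtx" (3x3 intrinsics, pixels), "R" (3x3) and "t" (3): a world point X has camera coordinates R X + t. Camera axes: x right, y down, z forward; pixel columns grow to the right and rows downward; lengths in m; the calibration is good to about 2 mm. A picture is of the moment at which its call begins. There is no depth.
- close_job(): hands the job in, once; it reports no verdict.
The state is a dict: "clock": time; "q": joint angles; "dq": joint speeds; "joint_torque": joint torques, N m; "eef_pos": TCP position; "tcp_rot": TCP orientation; "contact_force": force on the tool from outside, world axes, zero at the start; "ft_torque": the same for the moment, N m; "grip_width": finger opening in m.
Only numpy, scipy, OpenCV 4.12 (cv2) and the standard library are available. Lean on these libraries where they do the work, as an engineer would, in place of code of your own. Each camera call takes 0.05 s, during which the arm holds its last target.

## Working session

There is one attempt and no reset: what is moved stays moved. The work goes in short steps, Python scripts to look and compute and a tool call to move; the robot and the scene stay as the last step left them, time stands still between calls to the robot, and variables do not carry over. Pictures are saved under pics/ and viewed, and the job is handed in when it is done.

Besides the shell and the picture viewer there is one more tool, called by a JSON object that holds its "method" and its "body", one argument or row to a line. arm_command: Moves the arm, as the interface text tells. Shift numbers are shares of 2 cm and turn numbers shares of 5 degrees, none past 1 either way. Its arguments: {"type":"object","properties":{"deltas":{"type":"array"}},"required":["deltas"]}

```bash
ls; mkdir -p pics; python3 - <<'E'
from cell import *
import cv2
s=state(); print(s, tip_extent)
for n in("side","top"):
    f=grab_frame(n); cv2.imwrite(f"pics/{n}0.png",f["color"]); print(n,f["mtx"],f["R"],f["t"])
E
```

```text
pics
{'clock': 0.0, 'q': array([ 1.21407832,  0.32181157, -0.07009531,  1.45170115,  0.02258656,
        1.37077889, -0.05689603]), 'dq': array([ 0.00119229, -0.0002334 ,  0.00058473,  0.00196759,  0.00079195,
        0.00028065, -0.00038259]), 'joint_torque': array([ 8.57962823e-04, -4.93586898e+01, -3.81744616e-01, -3.14330220e+01,
        1.30960724e-02,  1.14196201e-02, -1.82839642e-06]), 'eef_pos': array([ 0.23532783, -0.60536038,  0.24921783]), 'tcp_rot': array([[ 9.32015805e-01,  3.62416816e-01, -7.69150247e-04],
       [ 3.62417623e-01, -9.32014165e-01,  1.75033573e-03],
       [-8.25078220e-05, -1.91009417e-03, -9.99998172e-01]]), 'contact_force': array([-0.3959053 , -0.19832927,  0.0630711 ]), 'ft_torque': array([0.02304764, 0.06165969, 0.04590081]), 'grip_width': 0.08495011041589194} 0.019
side [[425.05216051   0.         275.45412203]
 [  0.         425.05216051 207.47620018]
 [  0.           0.           1.        ]] [[-0.68111718 -0.7320229   0.01489504]
 [-0.53767753  0.4862713  -0.6887983 ]
 [ 0.4969731  -0.47716109 -0.7248    ]] [0.37757284 0.33795055 0.87446691]
top [[457.08081662   0.         287.31398016]
 [  0.         457.08081662 212.90533809]
 [  0.           0.           1.        ]] [[ 0.00649971 -0.99993197  0.00968516]
 [-0.99249207 -0.00763371 -0.12207053]
 [ 0.12213616 -0.00881902 -0.99247417]] [-0.01691197  0.57151629  1.26894361]
```

View pics/top0.png

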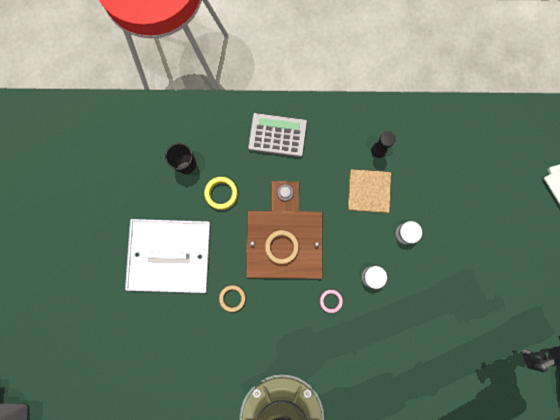

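View pics/side0.png

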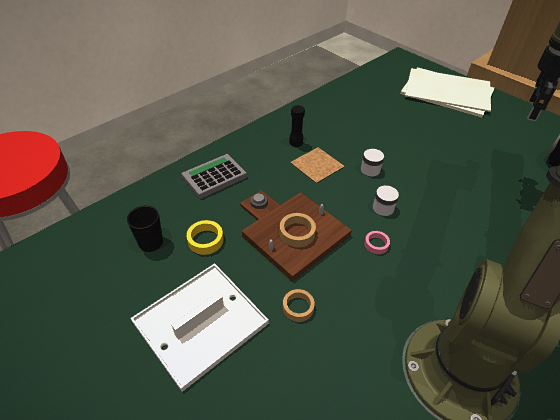

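Top view: the candidate rings are brown on the plinth (282,247), a smaller brown one at (232,298), yellow (221,193) and pink (331,301). The large brown one on the plinth fits. There are two tins, at (409,233) and (375,278), the tray is at (168,256) and the pad at (370,191). I'll enlarge to confirm.

```bash
python3 - <<'E'
import cv2
a=cv2.imread("pics/top0.png")
cv2.imwrite("pics/c1.png",cv2.resize(a[165:315,215:345],None,fx=4,fy=4,interpolation=cv2.INTER_CUBIC)[:600])
cv2.imwrite("pics/c2.png",cv2.resize(a[120:300,330:440],None,fx=3.3,fy=3.3,interpolation=cv2.INTER_CUBIC)[:600])
cv2.imwrite("pics/c3.png",cv2.resize(a[210:300,115:220],None,fx=6,fy=6,interpolation=cv2.INTER_CUBIC)[:600])
E
```

```text
(no output)
```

View pics/c1.png

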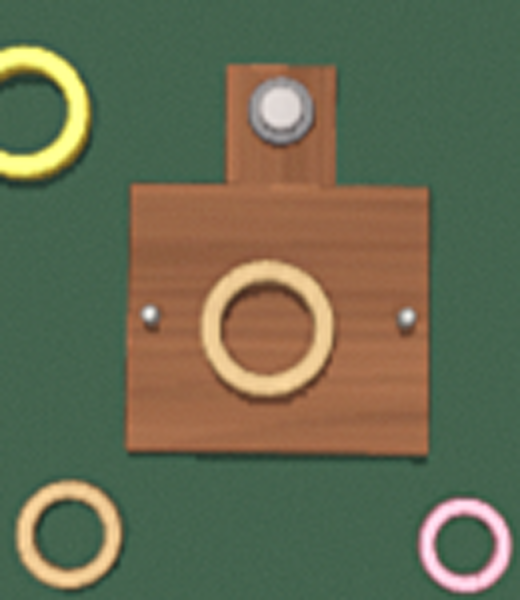

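View pics/c2.png

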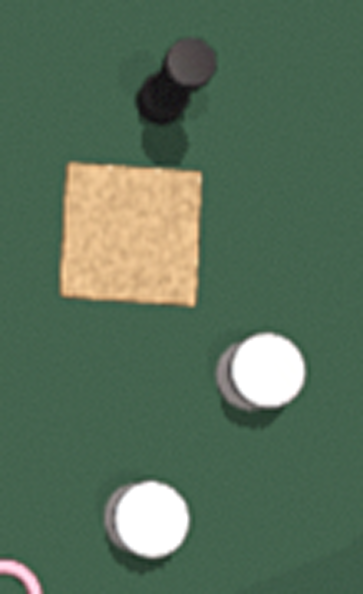

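View pics/c3.png

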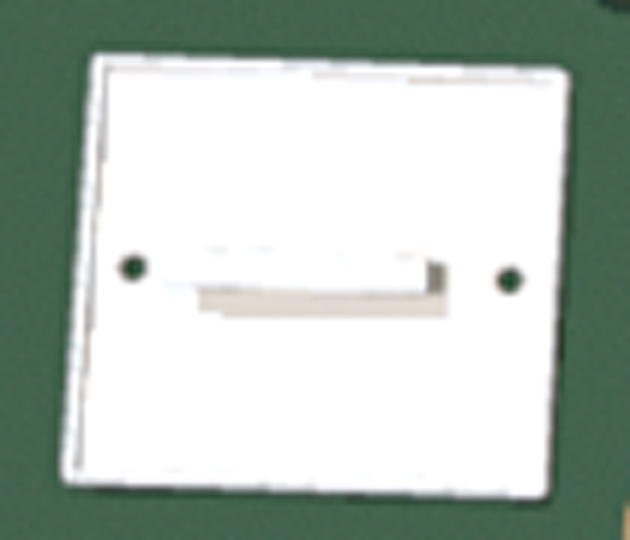

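```bash
cat > h.py <<'E'
import numpy as np, cv2
from cell import *
def ray(f,uv,z):
    K,R,t=f["mtx"],f["R"],f["t"]
    d=R.T@np.linalg.inv(K)@np.array([uv[0],uv[1],1.]); c=-R.T@t
    return c+d*(z-c[2])/d[2]
def proj(f,X):
    p=f["mtx"]@(f["R"]@np.array(X)+f["t"]); return p[:2]/p[2]
def cr(o,k,p): return ((p[0]+.5)/k-.5+o[0],(p[1]+.5)/k-.5+o[1])
def crop(f,name,x0,x1,y0,y1,k):
    cv2.imwrite("pics/"+name,cv2.resize(f["color"][y0:y1,x0:x1],None,fx=k,fy=k,interpolation=cv2.INTER_CUBIC))
def rel(s,X,yaw=None):
    """shift in tool axes (units) to world X; yaw = desired direction of tool y; returns units"""
    R=s["tcp_rot"]; d=R.T@(np.array(X)-s["eef_pos"])/.02
    o=[d.round(2)]
    if yaw is not None:
        z=np.array([0,0,-1.]); y=np.array([np.cos(yaw),np.sin(yaw),0]); 
        Rd=np.column_stack([np.cross(y,z),y,z])
        from scipy.spatial.transform import Rotation as Ro
        o.append((Ro.from_matrix(R.T@Rd).as_rotvec(degrees=True)/5).round(2))
    return o
E
python3 - <<'E'
from h import *
np.set_printoptions(precision=4,suppress=True)
f=grab_frame("top")
def g(n,o,k,p,z): print(n,ray(f,cr(o,k,p),z))
o=(215,165);k=4
for n,p,z in [("pinL",(150,312),.057),("pinR",(406,316),.057),("tape",(268,328.5),.055),("btn",(281,108),.03),("c",(131,184),.025),("c",(429,187),.025),("c",(428,455),.025),("c",(127,452),.025)]: g(n,o,k,p,z)
o=(330,120);k=3.3
for p in [(68,163),(202,172),(196,306),(61,297)]: g("pad",o,k,p,.004)
for p in [(268,371),(150,519)]: g("tin",o,k,p,.06)
o=(115,210);k=6
for p in [(133,267),(509,281)]: g("hole",o,k,p,.01)
for p in [(92,54),(569,70),(548,498),(63,485)]: g("tray",o,k,p,.018)
s=grab_frame("side")
crop(s,"s1.png",230,410,130,290,4)
crop(s,"s2.png",125,275,255,395,4)
E
```

```text
pinL [0.4849 0.0846 0.057 ]
pinR [ 0.4834 -0.0934  0.057 ]
tape [0.4741 0.0025 0.055 ]
btn [ 0.634  -0.0055  0.03  ]
c [0.5786 0.1019 0.025 ]
c [ 0.5781 -0.1124  0.025 ]
c [ 0.3871 -0.1112  0.025 ]
c [0.3879 0.1015 0.025 ]
pad [ 0.7077 -0.1986  0.004 ]
pad [ 0.7005 -0.3189  0.004 ]
pad [ 0.5793 -0.311   0.004 ]
pad [ 0.5864 -0.1912  0.004 ]
tin [ 0.5173 -0.3578  0.06  ]
tin [ 0.3927 -0.2557  0.06  ]
hole [0.4524 0.4179 0.01  ]
hole [0.447  0.2383 0.01  ]
tray [0.5538 0.4397 0.018 ]
tray [0.5478 0.2111 0.018 ]
tray [0.3452 0.2155 0.018 ]
tray [0.3498 0.4434 0.018 ]
```

View pics/s1.png

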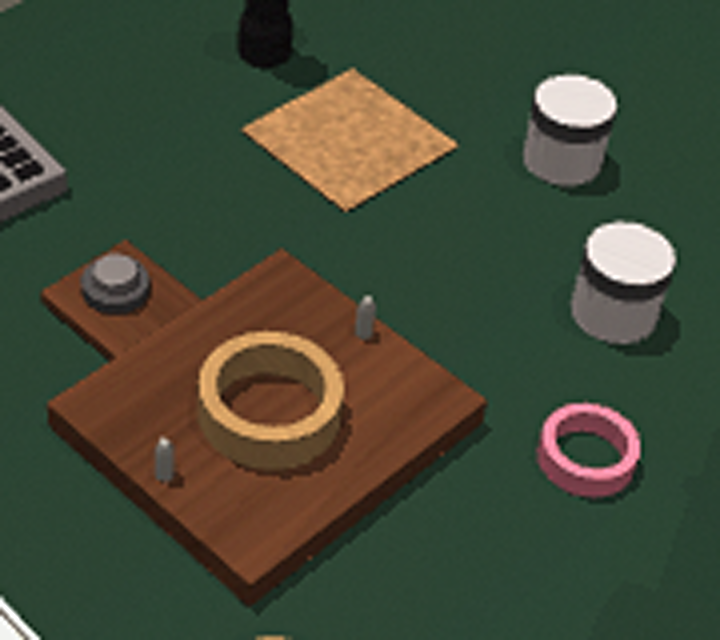

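View pics/s2.png

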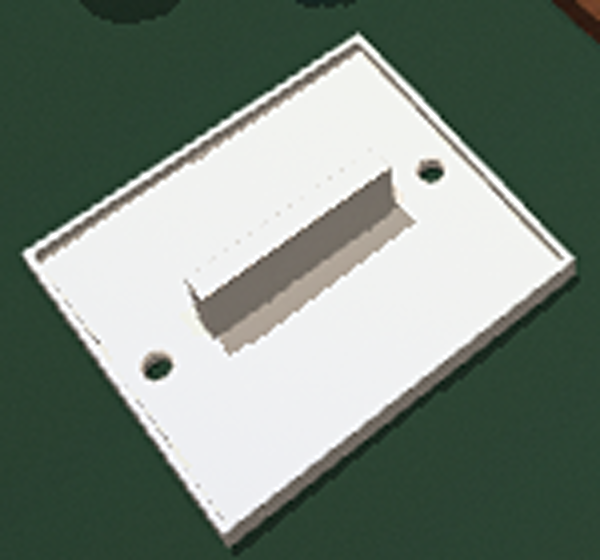

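Confirmed: the ring on the plinth, at crop centre (268,328), is larger than the brown one at (70,535). The plinth centre is about (.484,-.004) and the tray about (.449,.328); its hole spacing comes out at 179.7 mm, against 180 mm given. The pad is about (.6435,-.255). First I turn the tool to yaw -90° so the tool axes line up with the world's.

{"method": "arm_command", "body": {
  "deltas": [
    [0,0,0,0,0,0.85,1],
    [0,0,0,0,0,0.85,1],
    [0,0,0,0,0,0.85,0.5],
    [0,0,0,0,0,0.85,0.5],
    [0,0,0,0,0,0.84,0.5],
    [0,0,0,0,0,0,0.5]
  ]
}}

```text
clock: 0.8
eef_pos: [0.2355, -0.6057, 0.2501]
tcp_rot: [[1.0, 0.001, -0.0], [0.001, -1.0, 0.0], [-0.0, -0.0, -1.0]]
contact_force: [0.2, 0.3, 0.1]
grip_width: 0.0426
```

{"method": "arm_command", "body": {
  "deltas": [
    [0.5,-1,0,0,0,0,0.5],
    [0.5,-1,0,0,0,0,0.5],
    [0.5,-1,0,0,0,0,0.5],
    [0.5,-1,0,0,0,0,0.5],
    [0.5,-1,0,0,0,0,0.5],
    [0.5,-1,0,0,0,0,0.5],
    [0.5,-1,0,0,0,0,0.5],
    [0.5,-1,0,0,0,0,0.5]
  ]
}}

```text
clock: 1.6
eef_pos: [0.3157, -0.4449, 0.2503]
tcp_rot: [[1.0, 0.003, -0.0], [0.003, -1.0, -0.0], [-0.0, 0.0, -1.0]]
contact_force: [0.2, -0.1, -0.1]
grip_width: 0.0424
```

{"method": "arm_command", "body": {
  "deltas": [
    [0.5,-1,0,0,0,0,0.5],
    [0.5,-1,0,0,0,0,0.5],
    [0.5,-1,0,0,0,0,0.5],
    [0.5,-1,0,0,0,0,0.5],
    [0.5,-1,0,0,0,0,0.5],
    [0.5,-1,0,0,0,0,0.5],
    [0.5,-1,0,0,0,0,0.5],
    [0.5,-1,0,0,0,0,0.5]
  ]
}}

```text
clock: 2.4
eef_pos: [0.3955, -0.2848, 0.2504]
tcp_rot: [[1.0, 0.003, 0.0], [0.003, -1.0, -0.0], [0.0, 0.0, -1.0]]
contact_force: [0.4, -0.3, 0.9]
grip_width: 0.0425
```

{"method": "arm_command", "body": {
  "deltas": [
    [0.5,-1,0,0,0,0,0.5],
    [0.5,-1,0,0,0,0,0.5],
    [0.5,-1,0,0,0,0,0.5],
    [0.5,-1,0,0,0,0,0.5],
    [0.5,-1,0.5,0,0,0,0.5],
    [0.5,-1,0.5,0,0,0,0.5],
    [0.5,-1,0.5,0,0,0,0.5],
    [0.5,-1,0.5,0,0,0,0.5]
  ]
}}

```text
clock: 3.2
eef_pos: [0.4754, -0.1248, 0.21]
tcp_rot: [[1.0, 0.003, 0.0], [0.003, -1.0, -0.0], [0.0, 0.0, -1.0]]
contact_force: [-0.2, 0.6, -0.9]
grip_width: 0.0427
```

```bash
python3 - <<'E'
from h import *
s=state(); print(s["eef_pos"],s["tcp_rot"],s["grip_width"],s["contact_force"],s["q"])
print(rel(s,[.474,-.0375,.15],-np.pi/2))
f=grab_frame("top"); cv2.imwrite("pics/t1.png",f["color"])
E
```

```text
[ 0.47541186 -0.12483081  0.21002366] [[ 9.99996013e-01  2.81292035e-03  2.48380265e-04]
 [ 2.81302595e-03 -9.99995953e-01 -4.25862756e-04]
 [ 2.47181342e-04  4.26559758e-04 -9.99999878e-01]] 0.04270743869121231 [-0.22554572  0.5500109  -0.90648437] [ 0.67253028  0.02931566 -0.47494483  1.87421807  0.01455753  1.24100731
 -1.37493336]
[array([-0.06, -4.37,  3.  ]), array([ 0.  , -0.  ,  0.03])]
```

View pics/t1.png

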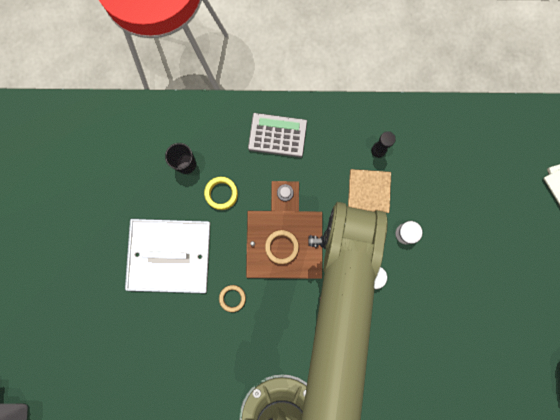

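The top view shows the arm over the right edge of the plinth, with the tape still at (282,247) and the gripper tracking well. Before descending I cross-check the tape and pin positions from the side camera.

```bash
python3 - <<'E'
from h import *
np.set_printoptions(precision=4,suppress=True)
s=grab_frame("side"); o=(230,130);k=4
for n,p,z in [("tape",(271,386),.055),("pinL",(163,440),.056),("pinR",(369,297),.056),("tin1",(575,101),.06),("tin2",(630,252),.06),("btn",(115,270),.03)]: print(n,ray(s,cr(o,k,p),z))
o=(125,255)
for p in [(157,366),(431,171)]: print("hole",ray(s,cr(o,k,p),.01))
for p in [(358,35),(573,263),(230,540),(25,255)]: print("tr",ray(s,cr(o,k,p),.018))
E
```

```text
tape [0.4726 0.0019 0.055 ]
pinL [0.4854 0.0822 0.056 ]
pinR [ 0.4836 -0.1005  0.056 ]
tin1 [ 0.5163 -0.3596  0.06  ]
tin2 [ 0.3914 -0.2598  0.06  ]
btn [ 0.6345 -0.0096  0.03  ]
hole [0.4509 0.4165 0.01  ]
hole [0.4457 0.2364 0.01  ]
tr [0.5452 0.2122 0.018 ]
tr [0.3444 0.2184 0.018 ]
tr [0.3471 0.4403 0.018 ]
tr [0.5496 0.4354 0.018 ]
```

{"method": "arm_command", "body": {
  "deltas": [
    [0,-1,0,0,0,0,0.5],
    [0,-1,0,0,0,0,0.5],
    [0,-1,0,0,0,0,0.5],
    [0,-1,0,0,0,0,0.5],
    [-0.06,-0.37,1,0,0,0,0.5],
    [0,0,1,0,0,0,0.5],
    [0,0,1,0,0,0,0.5],
    [0,0,0,0,0,0,0.5]
  ]
}}

```text
clock: 4.1
eef_pos: [0.4718, -0.039, 0.1482]
tcp_rot: [[1.0, 0.001, -0.005], [0.001, -1.0, 0.0], [-0.005, -0.0, -1.0]]
contact_force: [-1.3, -0.3, -0.3]
grip_width: 0.0425
```

{"method": "arm_command", "body": {
  "deltas": [
    [0.08,0,1,0,0,0,0.5],
    [0,0,1,0,0,0,0.5],
    [0,0,1,0,0,0,0.5],
    [0,0,1,0,0,0,0.5],
    [0,0,0.9,0,0,0,0.5],
    [0,0,0,0,0,0,0.5]
  ]
}}

```text
clock: 4.7
eef_pos: [0.4743, -0.0389, 0.0513]
tcp_rot: [[1.0, 0.001, -0.003], [0.001, -1.0, 0.0], [-0.003, -0.0, -1.0]]
contact_force: [-0.2, 0.5, -0.2]
grip_width: 0.0422
```

```bash
python3 - <<'E'
from h import *
s=state(); print(s["eef_pos"],s["grip_width"],s["contact_force"])
f=grab_frame("side"); crop(f,"s3.png",230,410,130,290,4)
E
```

```text
[ 0.47428654 -0.03891678  0.05132626] 0.04218997751393105 [-0.1747742   0.49560875 -0.18345367]
```

View pics/s3.png

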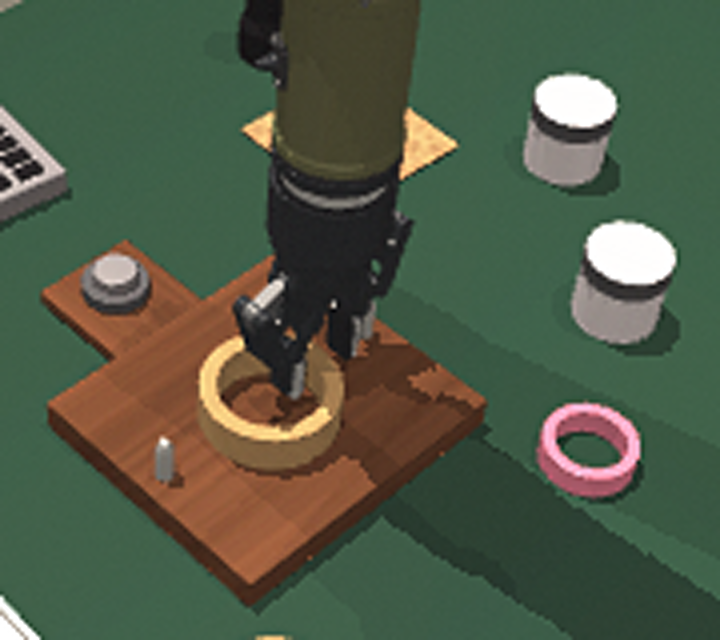

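One finger is inside the ring at (295,385) and the other outside at (350,340), straddling the wall. Closing.

{"method": "arm_command", "body": {
  "deltas": [
    [0,0,0,0,0,0,0.3],
    [0,0,0,0,0,0,0.1],
    [0,0,0,0,0,0,0],
    [0,0,0,0,0,0,0],
    [0,0,0,0,0,0,0],
    [0,0,0,0,0,0,0]
  ]
}}

```text
clock: 5.35
eef_pos: [0.4768, -0.0386, 0.0539]
tcp_rot: [[1.0, 0.001, 0.003], [0.001, -1.0, -0.001], [0.003, 0.001, -1.0]]
contact_force: [-1.6, -0.3, 6.4]
grip_width: 0.0101
```

{"method": "arm_command", "body": {
  "deltas": [
    [0,0,-0.5,0,0,0,0],
    [0,0,-1,0,0,0,0],
    [0,0,-1,0,0,0,0],
    [0,0,-1,0,0,0,0],
    [0,0,-1,0,0,0,0],
    [0,0,0,0,0,0,0]
  ]
}}

```text
clock: 5.95
eef_pos: [0.4774, -0.0384, 0.1454]
tcp_rot: [[1.0, 0.001, 0.006], [0.001, -1.0, -0.002], [0.006, 0.002, -1.0]]
contact_force: [0.0, 0.1, -0.7]
grip_width: 0.0101
```

```bash
python3 - <<'E'
from h import *
s=state(); print(s["eef_pos"],s["grip_width"],s["contact_force"])
f=grab_frame("side"); crop(f,"s4.png",230,410,130,290,4)
f=grab_frame("top"); crop(f,"t4.png",220,400,150,300,4)
E
```

```text
[ 0.47742415 -0.03837319  0.14542815] 0.010130524662946035 [ 0.00754819  0.09569733 -0.74095279]
```

View pics/s4.png

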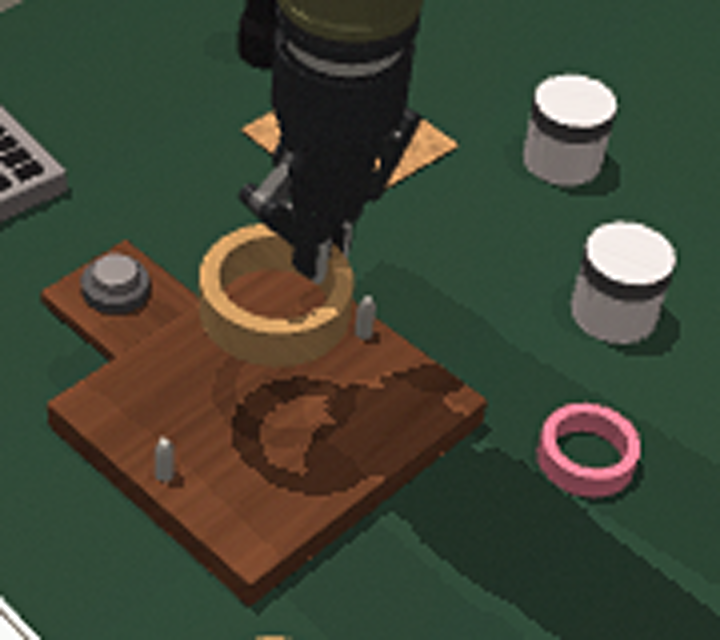

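View pics/t4.png

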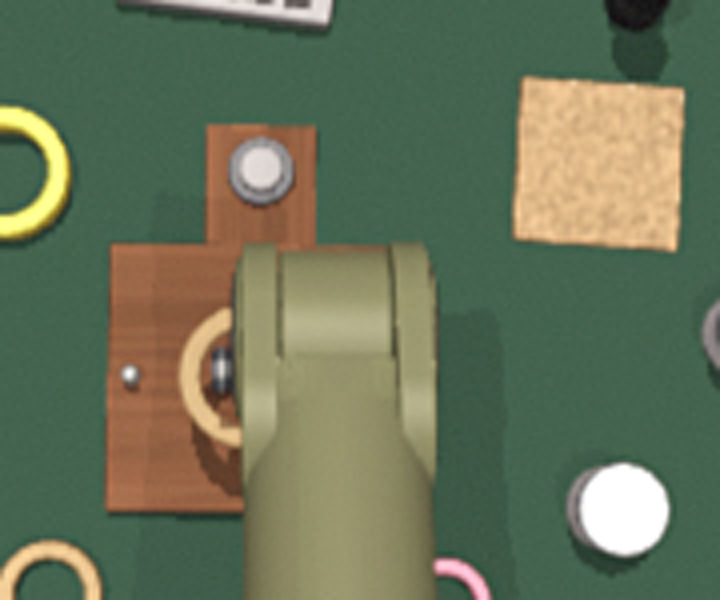

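The ring came up hanging level (top view left edge at (180,375)). When the jaws closed, the tips touched the plinth at TCP z≈.054, so closed tips reach about 29 mm ahead of the TCP. Carrying the ring to the pad.

{"method": "arm_command", "body": {
  "deltas": [
    [0.65,1,0,0,0,0,0],
    [0.65,1,0,0,0,0,0],
    [0.65,1,0,0,0,0,0],
    [0.65,1,0,0,0,0,0],
    [0.65,1,0,0,0,0,0],
    [0.65,1,0,0,0,0,0],
    [0.65,1,0,0,0,0,0],
    [0.65,1,0,0,0,0,0]
  ]
}}

```text
clock: 6.85
eef_pos: [0.579, -0.1987, 0.1403]
tcp_rot: [[1.0, 0.001, -0.003], [0.001, -1.0, 0.001], [-0.003, -0.001, -1.0]]
contact_force: [0.9, 0.3, -0.9]
grip_width: 0.01
```

{"method": "arm_command", "body": {
  "deltas": [
    [0.65,1,0,0,0,0,0],
    [0.65,1,0,0,0,0,0],
    [0.65,1,0,0,0,0,0],
    [0.65,1,0,0,0,0,0],
    [0.65,0.85,0,0,0,0,0],
    [0,0,1,0,0,0,0],
    [0,0,1,0,0,0,0],
    [0,0,0,0,0,0,0]
  ]
}}

```text
clock: 7.65
eef_pos: [0.6415, -0.294, 0.0965]
tcp_rot: [[1.0, 0.001, -0.009], [0.001, -1.0, 0.004], [-0.009, -0.004, -1.0]]
contact_force: [0.2, -0.6, -2.0]
grip_width: 0.0104
```

```bash
python3 - <<'E'
from h import *
s=state(); print(s["eef_pos"],s["grip_width"],s["contact_force"],rel(s,[.6465,-.295,.034],-np.pi/2))
f=grab_frame("top"); crop(f,"t5.png",320,440,120,260,4)
f=grab_frame("side"); crop(f,"s5.png",230,410,70,220,4)
E
```

```text
[ 0.64146521 -0.29398938  0.09653926] 0.010381319955332934 [ 0.17050802 -0.58451552 -1.99565662] [array([0.28, 0.06, 3.12]), array([-0.05,  0.1 ,  0.01])]
```

View pics/t5.png

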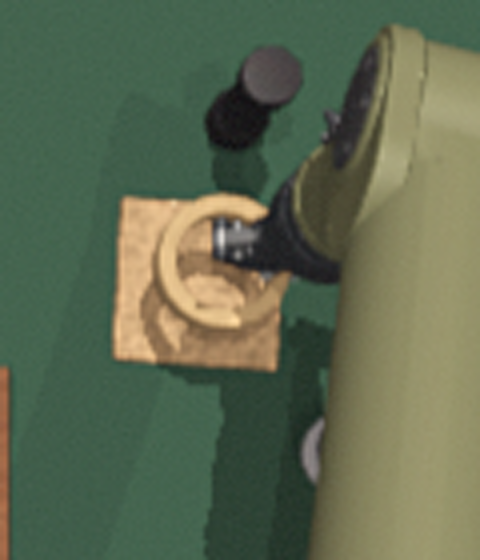

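View pics/s5.png

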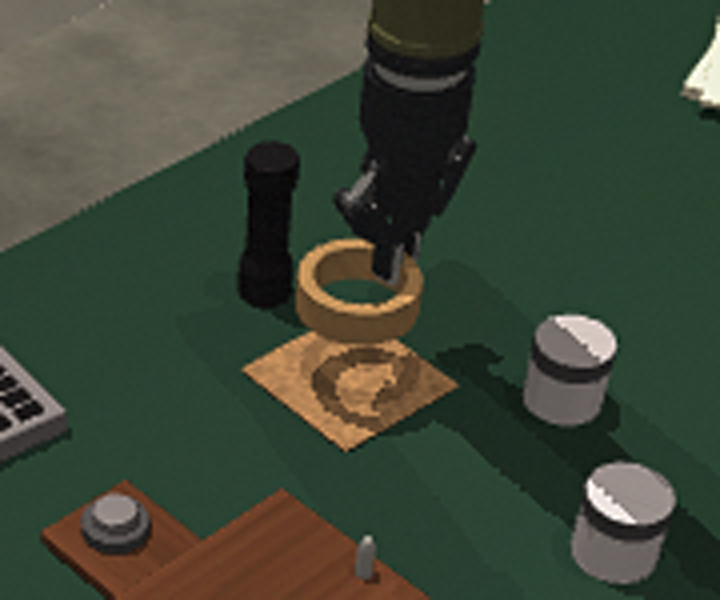

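```bash
python3 - <<'E'
from h import *
f=grab_frame("top"); print(ray(f,cr((320,120),4,(221,260.5)),.0975), ray(f,cr((320,120),4,(200,284)),.004), state()["eef_pos"])
E
```

```text
[ 0.64355102 -0.2518336   0.0975    ] [ 0.64340686 -0.25506115  0.004     ] [ 0.64464998 -0.29486803  0.10219176]
```

The ring is within 3 mm of the pad centre. Lowering.

{"method": "arm_command", "body": {
  "deltas": [
    [0,0.1,1,0,0,0,0],
    [0,0,1,0,0,0,0],
    [0,0,0.5,0,0,0,0],
    [0,0,0.3,0,0,0,0],
    [0,0,0.2,0,0,0,0],
    [0,0,0.15,0,0,0,0],
    [0,0,0,0,0,0,0],
    [0,0,0,0,0,0,0]
  ]
}}

```text
clock: 8.6
eef_pos: [0.6451, -0.2972, 0.04]
tcp_rot: [[1.0, 0.001, 0.001], [0.001, -1.0, -0.0], [0.001, 0.0, -1.0]]
contact_force: [0.3, -0.1, -1.8]
grip_width: 0.01
```

{"method": "arm_command", "body": {
  "deltas": [
    [0,0,0.1,0,0,0,0],
    [0,0,0.1,0,0,0,0],
    [0,0,0.1,0,0,0,0],
    [0,0,0,0,0,0,0]
  ]
}}

```text
clock: 9.0
eef_pos: [0.6447, -0.2972, 0.0333]
tcp_rot: [[1.0, 0.001, -0.0], [0.001, -1.0, -0.0], [-0.0, 0.0, -1.0]]
contact_force: [-0.1, 0.3, -1.5]
grip_width: 0.0101
```

{"method": "arm_command", "body": {
  "deltas": [
    [0,0,0.1,0,0,0,0],
    [0,0,0,0,0,0,0],
    [0,0,0,0,0,0,0]
  ]
}}

```text
clock: 9.3
eef_pos: [0.6448, -0.2973, 0.0331]
tcp_rot: [[1.0, 0.001, 0.0], [0.001, -1.0, -0.001], [0.0, 0.001, -1.0]]
contact_force: [-3.1, 0.8, 7.4]
grip_width: 0.0098
```

Contact made (7 N). Releasing and rising.

{"method": "arm_command", "body": {
  "deltas": [
    [0,0,0,0,0,0,0.2],
    [0,0,0,0,0,0,0.4],
    [0,0,0,0,0,0,0.4],
    [0,0,0,0,0,0,0.4],
    [0,0,-0.5,0,0,0,0.4],
    [0,0,-1,0,0,0,0.4],
    [0,0,-1,0,0,0,0.4],
    [0,0,-1,0,0,0,0.4]
  ]
}}

```text
clock: 10.1
eef_pos: [0.6449, -0.2971, 0.1028]
tcp_rot: [[1.0, 0.001, 0.001], [0.001, -1.0, -0.0], [0.001, 0.0, -1.0]]
contact_force: [-0.4, -0.2, -0.5]
grip_width: 0.0339
```

{"method": "arm_command", "body": {
  "deltas": [
    [0,0,-1,0,0,0,0.4],
    [0,0,-1,0,0,0,0.4],
    [0,0,-1,0,0,0,0.4],
    [0,0,-1,0,0,0,0.4],
    [0,0,-1,0,0,0,0.4],
    [0,0,-0.5,0,0,0,0.4],
    [-1,-1,0,0,0,0,0.4],
    [-1,-1,0,0,0,0,0.4]
  ]
}}

```text
clock: 10.9
eef_pos: [0.6043, -0.257, 0.2114]
tcp_rot: [[1.0, -0.0, 0.001], [-0.0, -1.0, 0.0], [0.001, -0.0, -1.0]]
contact_force: [-0.0, 1.7, 0.1]
grip_width: 0.0338
```

```bash
python3 - <<'E'
from h import *
s=state(); print(s["eef_pos"],s["grip_width"],s["contact_force"])
f=grab_frame("side"); cv2.imwrite("pics/s6.png",f["color"])
E
```

```text
[ 0.60433429 -0.25700472  0.21139617] 0.0337900996163805 [-4.05806769e-04  1.66373218e+00  1.23408895e-01]
```

View pics/s6.png

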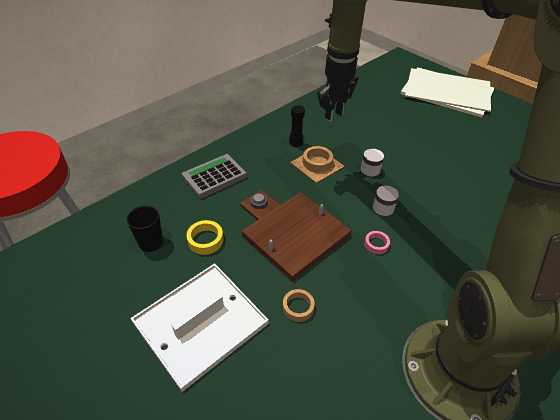

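The tape lies flat on the pad at (318,158) in the side view. Next is the tray. I check the joint angles and compare sharper pin and hole estimates from both cameras.

```bash
python3 - <<'E'
from h import *
s=state(); print(s["q"].round(3),s["clock"])
f=grab_frame("side")
crop(f,"s7.png",255,335,195,265,8)
crop(f,"s8.png",150,250,285,355,7)
f=grab_frame("top")
crop(f,"t7.png",240,330,220,275,8)
E
```

```text
[ 0.695  0.382 -0.438  1.481  0.163  1.319 -1.324] 10.95
```

View pics/s7.png

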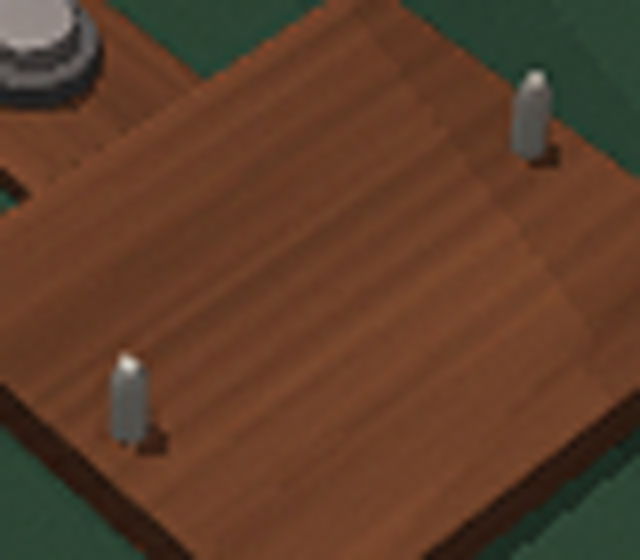

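View pics/s8.png

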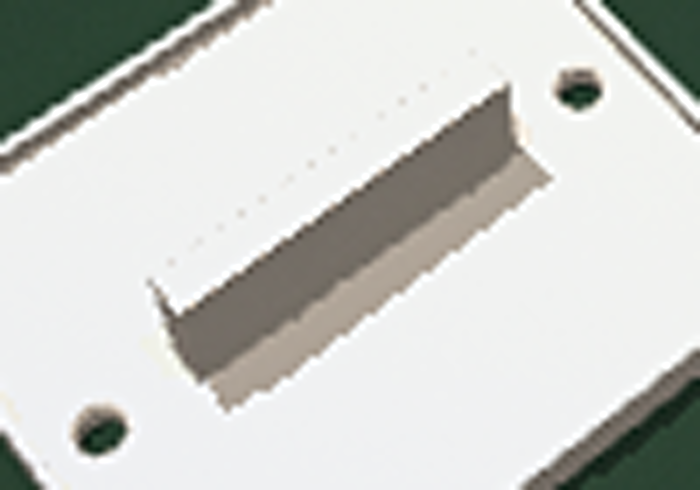

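View pics/t7.png

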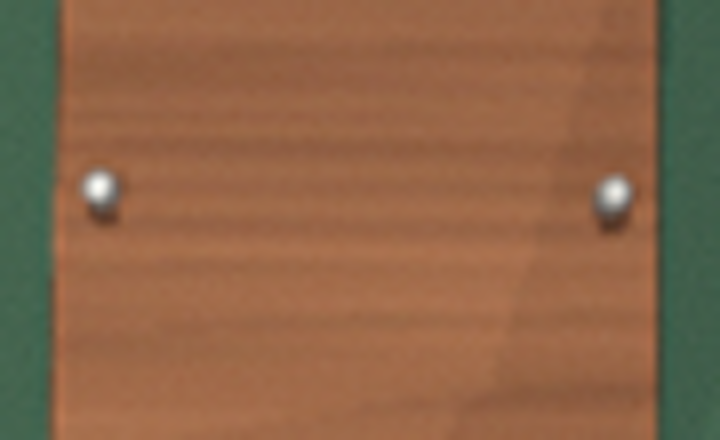

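```bash
cat > fit.py <<'E'
from h import *
from scipy.optimize import least_squares
np.set_printoptions(precision=4,suppress=True)
def fit(obs,cams,x0):
    # obs: list (cam, uv, local xyz)
    def res(p):
        c,s=np.cos(p[2]),np.sin(p[2]); r=[]
        for cam,uv,L in obs:
            X=[p[0]+c*L[0]-s*L[1],p[1]+s*L[0]+c*L[1],L[2]]
            r+=list(proj(cams[cam],X)-np.array(uv))
        return np.array(r)
    a=least_squares(res,x0,loss="soft_l1",f_scale=.5); return a.x,res(a.x).reshape(-1,2)
E
python3 - <<'E'
from fit import *
cams={n:grab_frame(n) for n in("side","top")}
T=lambda p:cr((240,220),8,p); S=lambda p:cr((255,195),8,p); C=lambda p:cr((215,165),4,p)
pl=[("top",T((100,186)),(0,.09,.056)),("top",T((613,192)),(0,-.09,.056)),
("side",S((128,358)),(0,.09,.056)),("side",S((537,74)),(0,-.09,.056)),("side",S((131,430)),(0,.09,.025)),("side",S((531,147)),(0,-.09,.025)),
("top",C((131,184)),(.095,.1075,.025)),("top",C((429,187)),(.095,-.1075,.025)),("top",C((428,453)),(-.095,-.1075,.025)),("top",C((127,450)),(-.095,.1075,.025))]
for sub in (pl,pl[:2],pl[2:6],pl[6:]):
    x,r=fit(sub,cams,[.484,-.004,0]); print("plinth",x,np.degrees(x[2]),abs(r).max())
T=lambda p:cr((115,210),6,p); S=lambda p:cr((150,285),7,p);S2=lambda p:cr((125,255),4,p)
tr=[("top",T((133,267)),(0,.09,.01)),("top",T((509,281)),(0,-.09,.01)),("side",S((100,430)),(0,.09,.01)),("side",S((579,88)),(0,-.09,.01)),
("top",T((92,54)),(.1,.1125,.018)),("top",T((569,70)),(.1,-.1125,.018)),("top",T((548,498)),(-.1,-.1125,.018)),("top",T((63,485)),(-.1,.1125,.018)),
("side",S2((358,35)),(.1,-.1125,.018)),("side",S2((573,263)),(-.1,-.1125,.018)),("side",S2((230,535)),(-.1,.1125,.018)),("side",S2((25,255)),(.1,.1125,.018))]
for sub in (tr,tr[:2],tr[2:4],tr[4:8],tr[8:]):
    x,r=fit(sub,cams,[.45,.328,0]); print("tray",x,np.degrees(x[2]),abs(r).max())
E
```

```text
plinth [ 0.4834 -0.006  -0.0034] -0.1932941247684413 1.1274839953418336
plinth [ 0.484  -0.0044 -0.0046] -0.265522218509513 0.26358717855782743
plinth [ 0.4832 -0.0085 -0.0134] -0.7669416172777815 0.753251326793503
plinth [ 0.4836 -0.005  -0.0027] -0.15432488182713786 0.4428422572657098
tray [ 0.4484  0.3267 -0.0238] -1.3627691907891055 1.722960907401358
tray [ 0.4497  0.3281 -0.0304] -1.7414336717436616 0.06299665448676706
tray [ 0.4487  0.3263 -0.0273] -1.5627925555328088 0.04793488027470971
tray [ 0.4489  0.3274 -0.0206] -1.182198197337483 0.8991615304220772
tray [ 0.4473  0.3257 -0.0201] -1.1520159623817798 1.0877661634921765
```

Fits: tray (.449,.327), yaw about -1.6°; plinth (.4835,-.0055), yaw about -0.3°. I rotate the tool to yaw -1.6°, so tool y points along world x and tool x along world y.

{"method": "arm_command", "body": {
  "deltas": [
    [0,0,-0.5,0,0,-1,0.6],
    [0,0,0,0,0,-1,0.6],
    [0,0,0,0,0,-1,0.6],
    [0,0,0,0,0,-1,0.6],
    [0,0,0,0,0,-1,0.6],
    [0,0,0,0,0,-1,0.6],
    [0,0,0,0,0,-1,0.6],
    [0,0,0,0,0,-1,0.6]
  ]
}}

```text
clock: 11.95
eef_pos: [0.6051, -0.2583, 0.221]
tcp_rot: [[0.764, 0.645, 0.0], [0.645, -0.764, 0.0], [0.0, 0.0, -1.0]]
contact_force: [0.2, 1.0, -1.1]
grip_width: 0.0512
```

{"method": "arm_command", "body": {
  "deltas": [
    [0,0,0,0,0,-1,0.6],
    [0,0,0,0,0,-1,0.6],
    [0,0,0,0,0,-1,0.6],
    [0,0,0,0,0,-1,0.6],
    [0,0,0,0,0,-1,0.6],
    [0,0,0,0,0,-1,0.6],
    [0,0,0,0,0,-1,0.6],
    [0,0,0,0,0,-1,0.6]
  ]
}}

```text
clock: 12.75
eef_pos: [0.6051, -0.2584, 0.221]
tcp_rot: [[0.171, 0.985, 0.0], [0.985, -0.171, 0.0], [0.0, 0.0, -1.0]]
contact_force: [0.7, 0.2, 0.3]
grip_width: 0.0515
```

{"method": "arm_command", "body": {
  "deltas": [
    [0,0,0,0,0,-1,0.6],
    [0,0,0,0,0,-0.7,0.6],
    [0,0,0,0,0,0,0.6],
    [1,-0.2,0,0,0,0,0.6],
    [1,-0.2,0,0,0,0,0.6],
    [1,-0.2,0,0,0,0,0.6],
    [1,-0.2,0,0,0,0,0.6],
    [1,-0.2,0,0,0,0,0.6]
  ]
}}

```text
clock: 13.55
eef_pos: [0.5868, -0.154, 0.2216]
tcp_rot: [[0.024, 1.0, 0.0], [1.0, -0.024, -0.0], [-0.0, 0.0, -1.0]]
contact_force: [0.3, -0.3, -0.3]
grip_width: 0.0511
```

{"method": "arm_command", "body": {
  "deltas": [
    [1,-0.2,0,0,0,0,0.6],
    [1,-0.2,0,0,0,0,0.6],
    [1,-0.2,0,0,0,0,0.6],
    [1,-0.2,0,0,0,0,0.6],
    [1,-0.2,0,0,0,0,0.6],
    [1,-0.2,0,0,0,0,0.6],
    [1,-0.2,0,0,0,0,0.6],
    [1,-0.2,0,0,0,0,0.6]
  ]
}}

```text
clock: 14.35
eef_pos: [0.5588, 0.0057, 0.2213]
tcp_rot: [[0.025, 1.0, 0.0], [1.0, -0.025, -0.0], [-0.0, 0.0, -1.0]]
contact_force: [-0.3, 0.5, -0.6]
grip_width: 0.0513
```

{"method": "arm_command", "body": {
  "deltas": [
    [1,-0.2,0,0,0,0,0.6],
    [1,-0.2,0,0,0,0,0.6],
    [1,-0.2,0,0,0,0,0.6],
    [1,-0.2,0,0,0,0,0.6],
    [1,-0.2,0,0,0,0,0.6],
    [1,-0.2,0,0,0,0,0.6],
    [1,-0.2,0,0,0,0,0.6],
    [1,-0.2,0,0,0,0,0.6]
  ]
}}

```text
clock: 15.15
eef_pos: [0.5307, 0.1663, 0.2213]
tcp_rot: [[0.025, 1.0, 0.0], [1.0, -0.025, -0.0], [-0.0, 0.0, -1.0]]
contact_force: [0.7, -0.6, -0.2]
grip_width: 0.0511
```

```bash
python3 - <<'E'
from h import *
s=state(); print(s["eef_pos"],s["tcp_rot"].round(3),s["q"].round(2),rel(s,[.449,.327,.1],np.radians(-1.6)))
E
```

```text
[0.53070749 0.16633611 0.22129657] [[ 0.025  1.     0.   ]
 [ 1.    -0.025 -0.   ]
 [-0.     0.    -1.   ]] [ 0.45  0.24 -0.92  1.7   0.2   1.3  -0.53] [array([ 7.93, -4.29,  6.06]), array([0.  , 0.  , 0.03])]
```

{"method": "arm_command", "body": {
  "deltas": [
    [1,-0.54,0,0,0,0,0.6],
    [1,-0.54,0,0,0,0,0.6],
    [1,-0.54,0,0,0,0,0.6],
    [1,-0.54,0,0,0,0,0.6],
    [1,-0.54,0,0,0,0,0.6],
    [1,-0.54,0,0,0,0,0.6],
    [1,-0.54,0,0,0,0,0.6],
    [0.93,-0.51,0,0,0,0,0.6]
  ]
}}

```text
clock: 15.95
eef_pos: [0.4484, 0.327, 0.2213]
tcp_rot: [[0.025, 1.0, 0.0], [1.0, -0.025, -0.0], [-0.0, 0.0, -1.0]]
contact_force: [-0.3, -0.1, 0.9]
grip_width: 0.0513
```

{"method": "arm_command", "body": {
  "deltas": [
    [0,0,1,0,0,0,0.6],
    [0,0,1,0,0,0,0.6],
    [0,0,1,0,0,0,0.6],
    [0,0,1,0,0,0,0.6],
    [0,0,1,0,0,0,0.6],
    [0,0,1,0,0,0,0.6],
    [0,0,0,0,0,0,0.6]
  ]
}}

```text
clock: 16.65
eef_pos: [0.4475, 0.3246, 0.0988]
tcp_rot: [[0.025, 1.0, -0.005], [1.0, -0.025, -0.003], [-0.003, -0.005, -1.0]]
contact_force: [-0.0, -0.3, 0.2]
grip_width: 0.0514
```

```bash
python3 - <<'E'
from h import *
s=state(); print(s["eef_pos"],s["tcp_rot"].round(3),s["q"].round(2),rel(s,[.449,.327,.045],np.radians(-1.6)))
f=grab_frame("side"); crop(f,"s9.png",120,280,230,390,4)
f=grab_frame("top"); cv2.imwrite("pics/t9.png",f["color"])
E
```

```text
[0.44745876 0.32462874 0.09876331] [[ 0.025  1.    -0.005]
 [ 1.    -0.025 -0.003]
 [-0.003 -0.005 -1.   ]] [ 0.12  0.4  -0.94  1.84  0.36  1.09 -0.98] [array([0.13, 0.09, 2.69]), array([-0.05,  0.03,  0.03])]
```

View pics/s9.png

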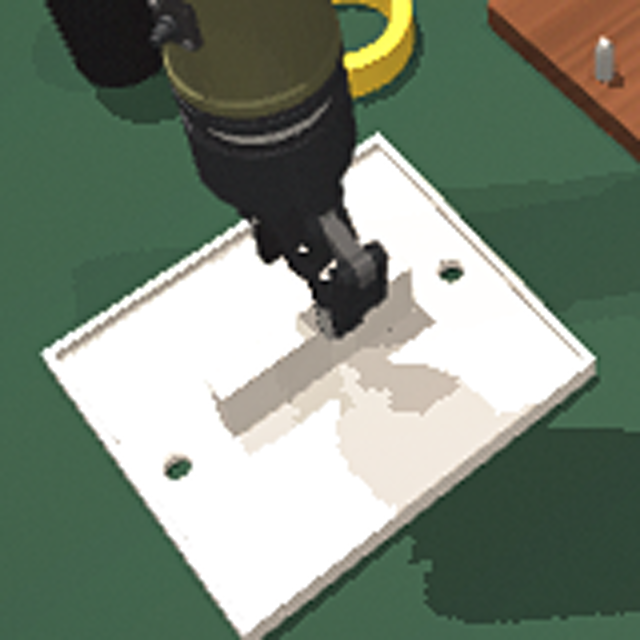

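View pics/t9.png

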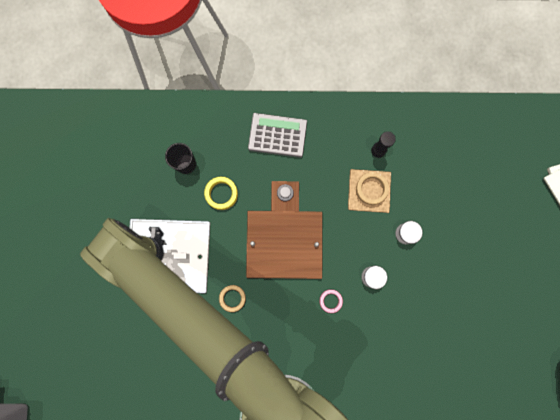

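The gripper is over the rail: side crop shows the near finger at (345,320) and the rail running (220,410) to (410,290). Tape on the pad at (372,189) in the top view. Descending.

{"method": "arm_command", "body": {
  "deltas": [
    [0,0,1,0,0,0,0.6],
    [0,0,0.9,0,0,0,0.6],
    [0,0,0.4,0,0,0,0.6],
    [0,0,0.4,0,0,0,0.6],
    [0,0,0,0,0,0,0.6],
    [0,0,0,0,0,0,0.6]
  ]
}}

```text
clock: 17.35
eef_pos: [0.4497, 0.3259, 0.0476]
tcp_rot: [[0.025, 1.0, 0.0], [1.0, -0.025, 0.0], [0.0, 0.0, -1.0]]
contact_force: [-0.3, -0.3, -0.2]
grip_width: 0.051
```

{"method": "arm_command", "body": {
  "deltas": [
    [0,0,0,0,0,0,0.3],
    [0,0,0,0,0,0,0.1],
    [0,0,0,0,0,0,0],
    [0,0,0,0,0,0,0],
    [0,0,0,0,0,0,0],
    [0,0,0,0,0,0,0]
  ]
}}

```text
clock: 17.95
eef_pos: [0.4494, 0.326, 0.0479]
tcp_rot: [[0.025, 1.0, 0.0], [1.0, -0.025, 0.0], [0.0, 0.0, -1.0]]
contact_force: [-2.1, -1.5, 5.3]
grip_width: 0.0151
```

{"method": "arm_command", "body": {
  "deltas": [
    [0,0,-0.2,0,0,0,0],
    [0,0,-0.5,0,0,0,0],
    [0,0,-0.8,0,0,0,0],
    [0,0,-1,0,0,0,0],
    [0,0,-1,0,0,0,0],
    [0,0,-1,0,0,0,0],
    [0,0,-0.6,0,0,0,0],
    [0,0,0,0,0,0,0]
  ]
}}

```text
clock: 18.75
eef_pos: [0.4506, 0.3264, 0.1516]
tcp_rot: [[0.025, 1.0, 0.004], [1.0, -0.026, 0.002], [0.002, 0.004, -1.0]]
contact_force: [0.3, 0.3, -4.7]
grip_width: 0.015
```

```bash
python3 - <<'E'
from h import *
s=state(); print(s["eef_pos"],s["tcp_rot"].round(3),s["grip_width"],s["contact_force"],rel(s,[.4835,-.006,.15],np.radians(-.3)))
f=grab_frame("side"); cv2.imwrite("pics/s10.png",f["color"])
E
```

```text
[0.45064144 0.32643152 0.15158621] [[ 0.025  1.     0.004]
 [ 1.    -0.026  0.002]
 [ 0.002  0.004 -1.   ]] 0.014964796447735098 [ 0.34782614  0.27530045 -4.71026638] [array([-16.57,   2.07,   0.06]), array([ 0.04, -0.02, -0.23])]
```

View pics/s10.png

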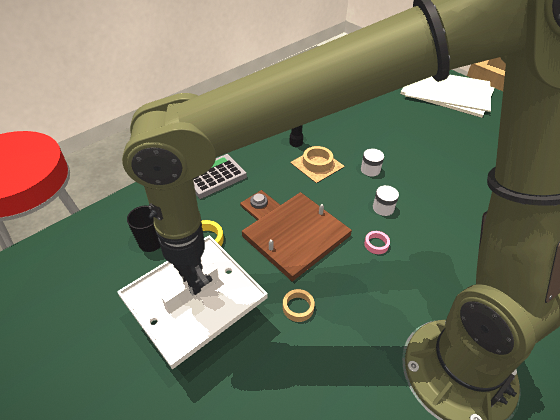

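Tray is held level in the side view (holes at (153,322) and (228,270)). Carrying it over the pins.

{"method": "arm_command", "body": {
  "deltas": [
    [-0.4,0.1,0,0,0,-0.08,0],
    [-0.8,0.1,0,0,0,-0.08,0],
    [-0.8,0.1,0,0,0,-0.08,0],
    [-0.8,0.1,0,0,0,0,0],
    [-0.8,0.1,0,0,0,0,0],
    [-0.8,0.1,0,0,0,0,0],
    [-0.8,0.1,0,0,0,0,0],
    [-0.8,0.1,0,0,0,0,0]
  ]
}}

```text
clock: 19.6
eef_pos: [0.4638, 0.2037, 0.148]
tcp_rot: [[0.004, 1.0, -0.002], [1.0, -0.004, -0.001], [-0.001, -0.002, -1.0]]
contact_force: [0.2, 0.2, -4.2]
grip_width: 0.0153
```

{"method": "arm_command", "body": {
  "deltas": [
    [-0.8,0.1,0,0,0,0,0],
    [-0.8,0.1,0,0,0,0,0],
    [-0.8,0.1,0,0,0,0,0],
    [-0.8,0.1,0,0,0,0,0],
    [-0.8,0.1,0,0,0,0,0],
    [-0.8,0.1,0,0,0,0,0],
    [-0.8,0.1,0,0,0,0,0],
    [-0.8,0.1,0,0,0,0,0]
  ]
}}

```text
clock: 20.4
eef_pos: [0.479, 0.0759, 0.1481]
tcp_rot: [[0.004, 1.0, -0.002], [1.0, -0.004, -0.0], [-0.0, -0.002, -1.0]]
contact_force: [0.3, 0.2, -4.4]
grip_width: 0.0144
```

{"method": "arm_command", "body": {
  "deltas": [
    [-0.8,0.1,0,0,0,0,0],
    [-0.8,0.1,0,0,0,0,0],
    [-0.8,0.1,0,0,0,0,0],
    [-0.8,0.1,0,0,0,0,0],
    [-0.6,0.05,0,0,0,0,0],
    [-0.3,0,0,0,0,0,0],
    [0,0,0,0,0,0,0],
    [0,0,0,0,0,0,0]
  ]
}}

```text
clock: 21.2
eef_pos: [0.4884, -0.004, 0.1491]
tcp_rot: [[0.004, 1.0, -0.0], [1.0, -0.004, 0.001], [0.0, -0.0, -1.0]]
contact_force: [0.7, 1.2, -4.5]
grip_width: 0.015
```

```bash
python3 - <<'E'
from h import *
s=state(); print(s["eef_pos"],s["tcp_rot"].round(4),s["grip_width"],s["contact_force"],rel(s,[.4835,-.006,.15],np.radians(-.3)))
f=grab_frame("side"); crop(f,"s11.png",210,390,120,300,4)
f=grab_frame("top"); crop(f,"t11.png",220,350,180,300,5)
E
```

```text
[ 0.48836844 -0.00399907  0.1491128 ] [[ 3.8e-03  1.0e+00 -4.0e-04]
 [ 1.0e+00 -3.8e-03  5.0e-04]
 [ 5.0e-04 -4.0e-04 -1.0e+00]] 0.015029783484161416 [ 0.66565429  1.24513946 -4.48590146] [array([-0.1 , -0.24, -0.04]), array([-0.  , -0.01,  0.02])]
```

View pics/s11.png

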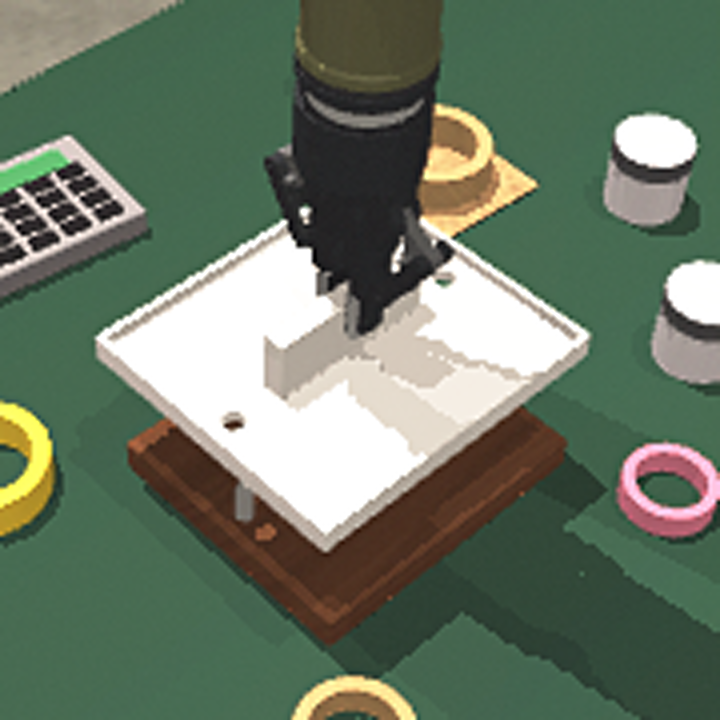

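View pics/t11.png

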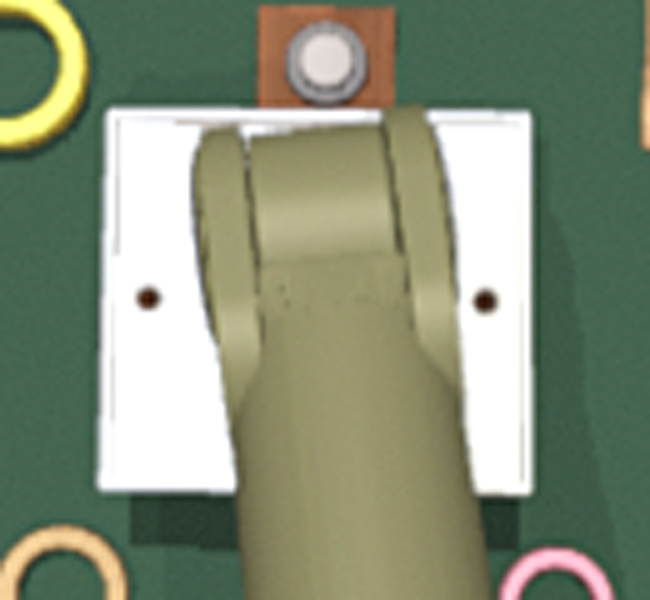

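```bash
python3 - <<'E'
from fit import *
cams={n:grab_frame(n) for n in("side","top")}
z=state()["eef_pos"][2]-.048+.01; print(state()["eef_pos"],z)
T=lambda p:cr((220,180),5,p); S=lambda p:cr((210,120),4,p)
tr=[("top",T((148,297)),(0,.09,z)),("top",T((485,300)),(0,-.09,z)),("side",S((233,420)),(0,.09,z)),("side",S((444,279)),(0,-.09,z))]
for sub in (tr,tr[:2],tr[2:]):
    x,r=fit(sub,cams,[.484,-.004,0]); print(x,np.degrees(x[2]),abs(r).max())
for c,p,L in tr: print(ray(cams[c],p,z))
E
```

```text
[ 0.4886 -0.0039  0.1494] 0.11135259160554642
[ 0.4899 -0.0019 -0.007 ] -0.4019451384209806 0.7048057847072187
[ 0.4913 -0.0009 -0.0018] -0.1019488776515972 0.06245732592827835
[ 0.4887 -0.003  -0.0094] -0.5403098142483774 0.0990042073978259
[0.4914 0.0889 0.1114]
[ 0.4911 -0.0908  0.1114]
[0.4896 0.0867 0.1114]
[ 0.4877 -0.0926  0.1114]
```

{"method": "arm_command", "body": {
  "deltas": [
    [-0.1,-0.15,0.4,0,0,0,0],
    [-0.1,-0.15,0.5,0,0,0,0],
    [0,0,0.4,0,0,0,0],
    [0,0,0.3,0,0,0,0],
    [0,0,0.2,0,0,0,0],
    [0,0,0,0,0,0,0],
    [0,0,0,0,0,0,0]
  ]
}}

```text
clock: 22.1
eef_pos: [0.4828, -0.0085, 0.1134]
tcp_rot: [[0.004, 1.0, 0.0], [1.0, -0.004, 0.0], [0.0, 0.0, -1.0]]
contact_force: [0.7, -0.2, -4.9]
grip_width: 0.0146
```

```bash
python3 - <<'E'
from h import *
s=state(); print(s["eef_pos"],s["tcp_rot"].round(4),s["grip_width"],s["contact_force"])
f=grab_frame("side"); crop(f,"s12.png",245,345,170,260,7)
f=grab_frame("top"); crop(f,"t12.png",240,330,220,275,8)
E
```

```text
[ 0.48282553 -0.00852225  0.11337268] [[ 4.2e-03  1.0e+00  2.0e-04]
 [ 1.0e+00 -4.2e-03  2.0e-04]
 [ 2.0e-04  2.0e-04 -1.0e+00]] 0.014622100833682204 [ 0.7470579  -0.15021925 -4.89241134]
```

View pics/s12.png

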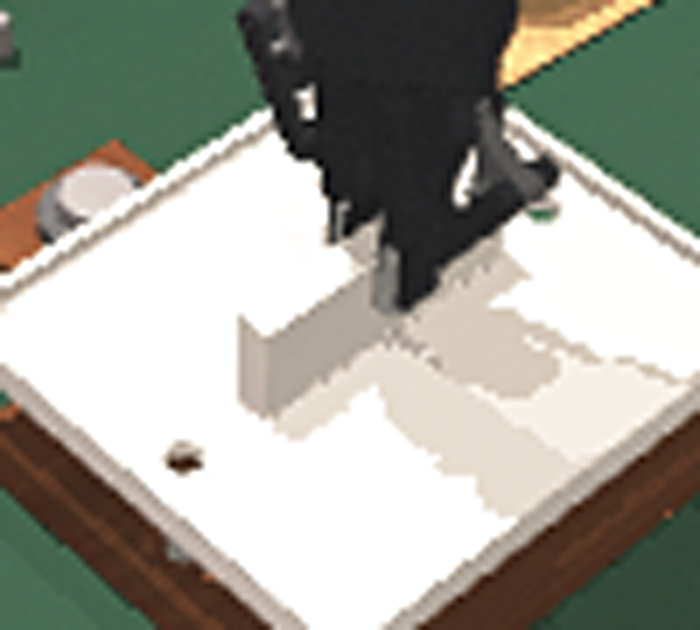

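View pics/t12.png

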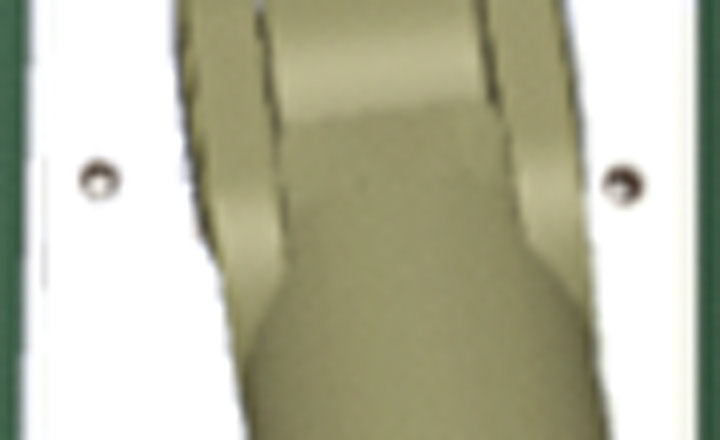

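Pins can be seen inside both holes in the top view (holes at (99,180) and (623,185), pins at (100,186) and (613,191)).

```bash
python3 - <<'E'
from fit import *
cams={n:grab_frame(n) for n in("side","top")}
z=.0754
T=lambda p:cr((240,220),8,p); S=lambda p:cr((245,170),7,p)
f=cams["top"]
for p in [(99.5,180),(623,185)]: print("hole",ray(f,T(p),z))
for p in [(100,186),(613,191)]: print("pin",ray(f,T(p),.056))
print("side hole L",ray(cams["side"],S((184,457)),z))
E
```

```text
hole [0.4854 0.0838 0.0754]
hole [ 0.485  -0.0957  0.0754]
pin [0.4845 0.0849 0.056 ]
pin [ 0.484  -0.0937  0.056 ]
side hole L [0.4839 0.0822 0.0754]
```

{"method": "arm_command", "body": {
  "deltas": [
    [0.05,-0.02,0.2,0,0,0,0],
    [0,0,0.2,0,0,0,0],
    [0,0,0.2,0,0,0,0],
    [0,0,0.15,0,0,0,0],
    [0,0,0,0,0,0,0],
    [0,0,0,0,0,0,0]
  ]
}}

```text
clock: 22.9
eef_pos: [0.4821, -0.0076, 0.0982]
tcp_rot: [[0.004, 1.0, -0.0], [1.0, -0.004, 0.0], [0.0, -0.0, -1.0]]
contact_force: [-0.4, 0.4, -4.1]
grip_width: 0.0148
```

{"method": "arm_command", "body": {
  "deltas": [
    [0,0,0.15,0,0,0,0],
    [0,0,0.15,0,0,0,0],
    [0,0,0.15,0,0,0,0],
    [0,0,0.15,0,0,0,0],
    [0,0,0,0,0,0,0]
  ]
}}

```text
clock: 23.4
eef_pos: [0.4818, -0.0077, 0.0857]
tcp_rot: [[0.004, 1.0, -0.001], [1.0, -0.004, 0.0], [0.0, -0.001, -1.0]]
contact_force: [-0.6, -0.2, -5.2]
grip_width: 0.015
```

{"method": "arm_command", "body": {
  "deltas": [
    [0,0,0.15,0,0,0,0],
    [0,0,0.15,0,0,0,0],
    [0,0,0.1,0,0,0,0],
    [0,0,0.05,0,0,0,0],
    [0,0,0.05,0,0,0,0],
    [0,0,0,0,0,0,0],
    [0,0,0,0,0,0,0]
  ]
}}

```text
clock: 24.1
eef_pos: [0.4823, -0.0077, 0.0764]
tcp_rot: [[0.004, 1.0, 0.0], [1.0, -0.004, -0.0], [-0.0, 0.0, -1.0]]
contact_force: [0.4, -0.2, -4.3]
grip_width: 0.0151
```

```bash
python3 - <<'E'
from h import *
s=state(); print(s["eef_pos"],s["tcp_rot"].round(4),s["grip_width"],s["contact_force"])
f=grab_frame("side"); crop(f,"s13.png",225,365,160,290,5)
E
```

```text
[ 0.48225377 -0.00768105  0.07635398] [[ 4.5e-03  1.0e+00  1.0e-04]
 [ 1.0e+00 -4.5e-03 -1.0e-04]
 [-1.0e-04  1.0e-04 -1.0e+00]] 0.015060428130013966 [ 0.44742463 -0.21459095 -4.34073809]
```

View pics/s13.png

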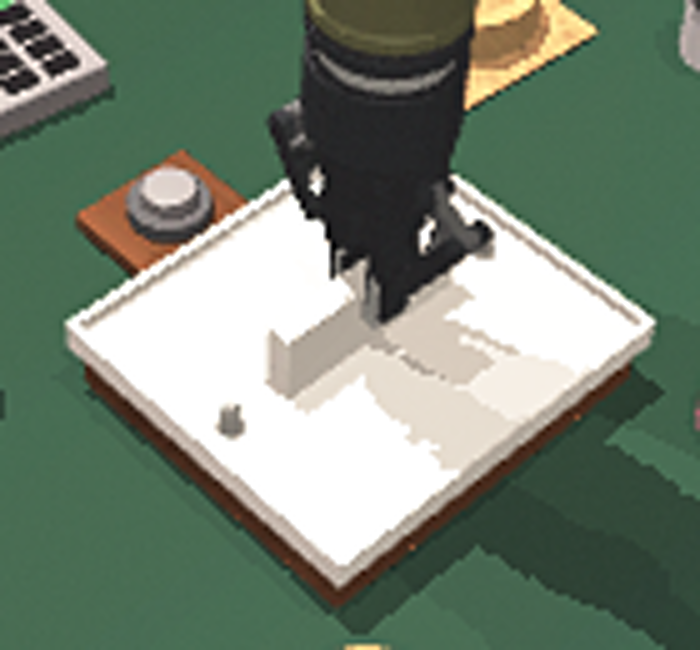

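The near pin is through its hole at (231,420), with about 3 mm still to go.

{"method": "arm_command", "body": {
  "deltas": [
    [0,0,0.05,0,0,0,0],
    [0,0,0.05,0,0,0,0],
    [0,0,0.05,0,0,0,0],
    [0,0,0,0,0,0,0],
    [0,0,0,0,0,0,0]
  ]
}}

```text
clock: 24.65
eef_pos: [0.4822, -0.0077, 0.0732]
tcp_rot: [[0.004, 1.0, -0.0], [1.0, -0.004, -0.0], [-0.0, -0.0, -1.0]]
contact_force: [-0.2, 0.1, -4.0]
grip_width: 0.0149
```

{"method": "arm_command", "body": {
  "deltas": [
    [0,0,0.04,0,0,0,0],
    [0,0,0,0,0,0,0],
    [0,0,0.03,0,0,0,0],
    [0,0,0,0,0,0,0],
    [0,0,0,0,0,0,0]
  ]
}}

```text
clock: 25.15
eef_pos: [0.4823, -0.0077, 0.0729]
tcp_rot: [[0.004, 1.0, -0.0], [1.0, -0.004, -0.001], [-0.001, -0.0, -1.0]]
contact_force: [-3.7, -0.7, 7.3]
grip_width: 0.015
```

The tray is seated: the z force went from -4 to +7 N at TCP z .0729, as predicted for flush. Releasing.

{"method": "arm_command", "body": {
  "deltas": [
    [0,0,-0.03,0,0,0,0],
    [0,0,0,0,0,0,0.25],
    [0,0,0,0,0,0,0.45],
    [0,0,0,0,0,0,0.45],
    [0,0,0,0,0,0,0.45],
    [0,0,0,0,0,0,0.45],
    [0,0,-0.5,0,0,0,0.45],
    [0,0,-1,0,0,0,0.45]
  ]
}}

```text
clock: 25.95
eef_pos: [0.4811, -0.0075, 0.1021]
tcp_rot: [[0.004, 1.0, -0.003], [1.0, -0.004, 0.001], [0.001, -0.003, -1.0]]
contact_force: [-0.2, 0.4, 0.5]
grip_width: 0.0386
```

{"method": "arm_command", "body": {
  "deltas": [
    [0,0,-1,0,0,0,1],
    [0,0,-1,0,0,0,1],
    [0,0,-1,0,0,0,1],
    [0,0,-1,0,0,0,1],
    [0,0,-1,0,0,0,1],
    [0,0,0,0,0,0,1],
    [0,0,0,0,0,0,1]
  ]
}}

```text
clock: 26.65
eef_pos: [0.4823, -0.0077, 0.2029]
tcp_rot: [[0.004, 1.0, 0.001], [1.0, -0.004, -0.001], [-0.001, 0.001, -1.0]]
contact_force: [0.5, -0.2, 0.1]
grip_width: 0.0853
```

```bash
python3 - <<'E'
from h import *
s=state(); print(s["eef_pos"],s["q"].round(2),s["grip_width"],s["contact_force"])
f=grab_frame("side"); crop(f,"s14.png",225,405,130,290,4)
f=grab_frame("top"); cv2.imwrite("pics/t14.png",f["color"])
E
```

```text
[ 0.48233267 -0.0076625   0.20286556] [ 0.79  0.03 -0.83  1.89  0.03  1.23 -0.06] 0.0853126206494404 [ 0.53610764 -0.20805622  0.12527418]
```

View pics/s14.png

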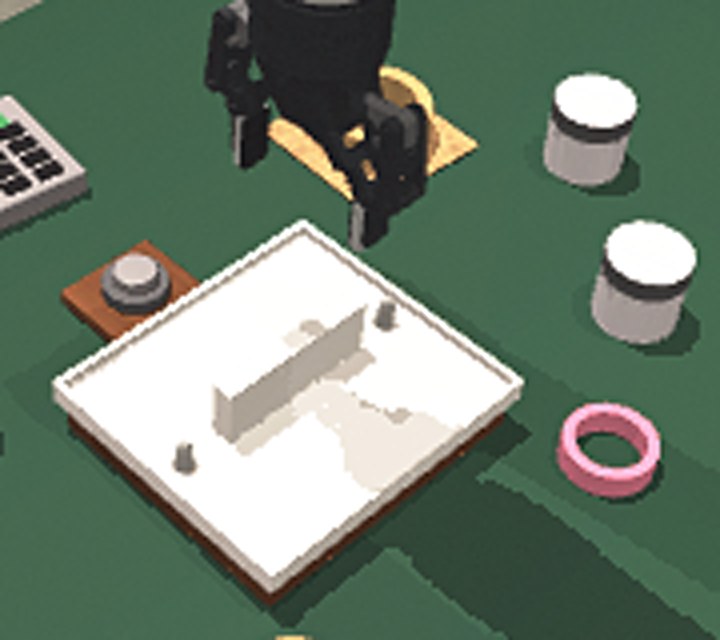

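View pics/t14.png

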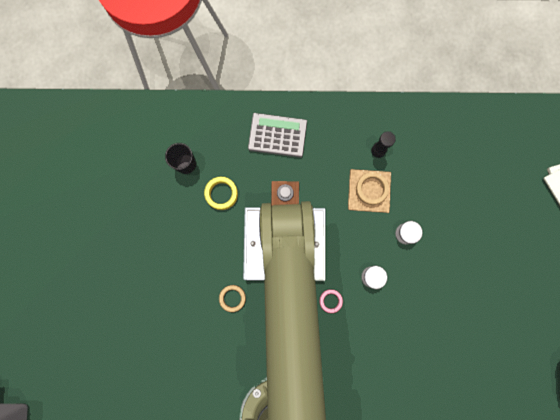

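The tray is flush with both pins through (side crop (185,458) and (386,315)). Tins are still at (409,233) and (375,278) in the top view. Now I turn back to yaw -90° and head for the nearer tin at (.392,-.257).

{"method": "arm_command", "body": {
  "deltas": [
    [0,0,0,0,0,1,1],
    [0,0,0,0,0,1,1],
    [0,0,0,0,0,1,1],
    [0,0,0,0,0,1,1],
    [0,0,0,0,0,1,1],
    [0,0,0,0,0,1,1],
    [0,0,0,0,0,1,1],
    [0,0,0,0,0,1,1]
  ]
}}

```text
clock: 27.55
eef_pos: [0.4815, -0.0075, 0.2013]
tcp_rot: [[0.649, 0.761, -0.002], [0.761, -0.649, 0.001], [-0.001, -0.002, -1.0]]
contact_force: [0.4, 0.2, -0.1]
grip_width: 0.0852
```

{"method": "arm_command", "body": {
  "deltas": [
    [0,0,0,0,0,1,1],
    [0,0,0,0,0,1,1],
    [0,0,0,0,0,1,1],
    [0,0,0,0,0,1,1],
    [0,0,0,0,0,1,1],
    [0,0,0,0,0,1,1],
    [0,0,0,0,0,1,1],
    [0,0,0,0,0,1,1]
  ]
}}

```text
clock: 28.35
eef_pos: [0.4815, -0.0076, 0.2013]
tcp_rot: [[0.986, 0.166, -0.002], [0.166, -0.986, 0.001], [-0.002, -0.001, -1.0]]
contact_force: [0.3, -0.7, -1.0]
grip_width: 0.0855
```

{"method": "arm_command", "body": {
  "deltas": [
    [0,0,0,0,0,1,1],
    [0,0,0,0,0,0.96,1],
    [0,1,0,0,0,0,1],
    [0,1,0,0,0,0,1],
    [0,1,0,0,0,0,1],
    [0,1,0,0,0,0,1],
    [0,1,0,0,0,0,1],
    [0,0,0,0,0,0,1]
  ]
}}

```text
clock: 29.15
eef_pos: [0.4811, -0.1106, 0.2012]
tcp_rot: [[1.0, -0.006, -0.002], [-0.006, -1.0, 0.0], [-0.002, -0.0, -1.0]]
contact_force: [-0.2, 0.2, -0.1]
grip_width: 0.0853
```

```bash
python3 - <<'E'
from h import *
s=state(); print(s["eef_pos"],s["q"].round(2),s["clock"])
f=grab_frame("side"); crop(f,"s15.png",335,415,135,235,6)
f=grab_frame("top"); crop(f,"t15.png",345,435,205,305,6)
E
```

```text
[ 0.48107565 -0.11060529  0.20116002] [ 0.86  0.06 -0.7   1.87  0.04  1.23 -1.43] 29.15
```

View pics/s15.png

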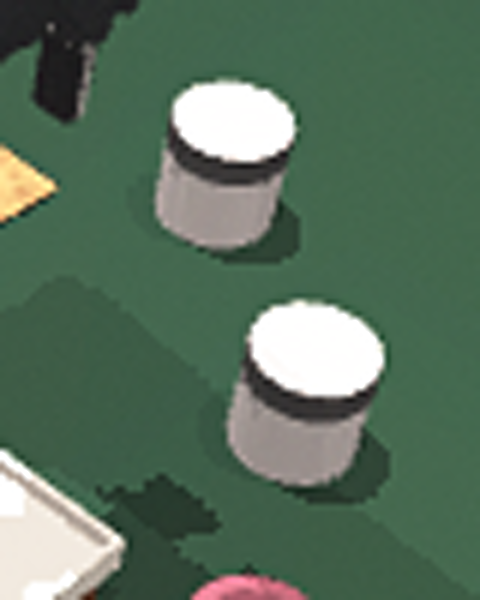

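View pics/t15.png

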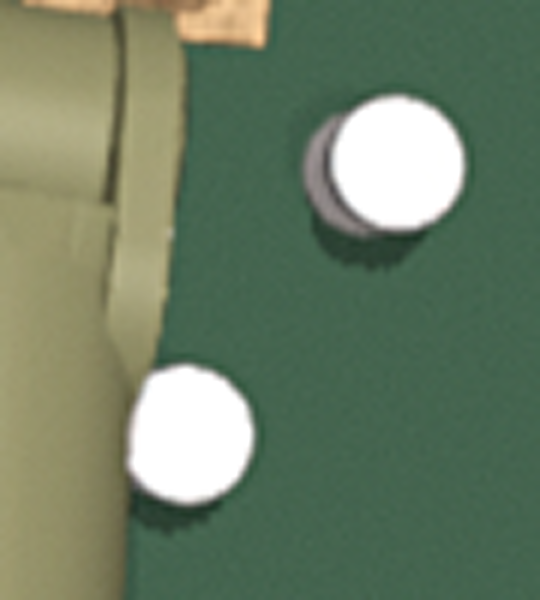

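```bash
python3 - <<'E'
from h import *
t=grab_frame("top"); s=grab_frame("side")
T=lambda p:cr((345,205),6,p); S=lambda p:cr((335,135),6,p)
print(ray(t,T((397.5,162.5)),.06),ray(s,S((234,121)),.06)); print(ray(t,T((185,434)),.06),ray(s,S((315,349)),.06))
st=state(); print(rel(st,[.393,-.257,.12],-np.pi/2))
E
```

```text
[ 0.51844625 -0.35777088  0.06      ] [ 0.5162045  -0.36052605  0.06      ]
[ 0.39269709 -0.25658874  0.06      ] [ 0.39123075 -0.25927685  0.06      ]
[array([-4.45,  7.54,  4.1 ]), array([-0.01,  0.01,  0.01])]
```

{"method": "arm_command", "body": {
  "deltas": [
    [-0.55,0.95,0,0,0,0,1],
    [-0.55,0.95,0,0,0,0,1],
    [-0.55,0.95,0,0,0,0,1],
    [-0.55,0.95,0,0,0,0,1],
    [-0.55,0.95,0,0,0,0,1],
    [-0.55,0.95,0,0,0,0,1],
    [-0.55,0.95,0,0,0,0,1],
    [-0.6,0.95,0,0,0,0,1]
  ]
}}

```text
clock: 30.15
eef_pos: [0.3931, -0.259, 0.2025]
tcp_rot: [[1.0, 0.001, 0.0], [0.001, -1.0, -0.0], [0.0, 0.0, -1.0]]
contact_force: [0.4, 0.2, -0.3]
grip_width: 0.0853
```

{"method": "arm_command", "body": {
  "deltas": [
    [0,0,1,0,0,0,1],
    [0,0,1,0,0,0,1],
    [0,0,1,0,0,0,1],
    [0,0,1,0,0,0,1],
    [0,0,0,0,0,0,1],
    [0,0,0,0,0,0,1]
  ]
}}

```text
clock: 30.75
eef_pos: [0.3933, -0.2588, 0.1227]
tcp_rot: [[1.0, 0.001, -0.0], [0.001, -1.0, 0.0], [-0.0, -0.0, -1.0]]
contact_force: [0.3, -0.7, 0.4]
grip_width: 0.0852
```

```bash
python3 - <<'E'
from h import *
st=state(); print(st["eef_pos"],st["q"].round(2),rel(st,[.392,-.258,.035],-np.pi/2))
f=grab_frame("side"); crop(f,"s16.png",310,430,110,240,5)
E
```

```text
[ 0.39334456 -0.25875611  0.12274401] [ 1.04  0.08 -0.53  2.02  0.04  1.06 -1.08] [array([-0.07, -0.04,  4.39]), array([-0.  ,  0.  ,  0.01])]
```

View pics/s16.png

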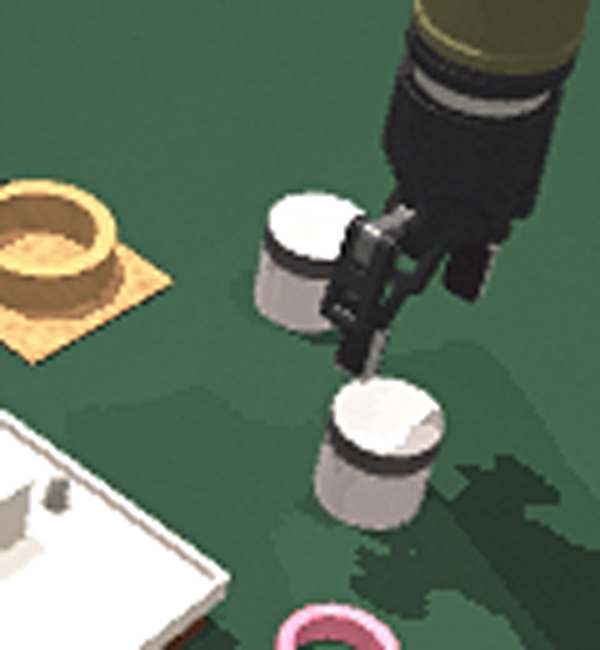

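The open jaws are over the nearer tin (lid at (387,415)). Descending and gripping.

{"method": "arm_command", "body": {
  "deltas": [
    [-0.05,-0.04,1,0,0,0,1],
    [0,0,1,0,0,0,1],
    [0,0,1,0,0,0,1],
    [0,0,0.9,0,0,0,1],
    [0,0,0.5,0,0,0,1],
    [0,0,0,0,0,0,1],
    [0,0,0,0,0,0,1]
  ]
}}

```text
clock: 31.5
eef_pos: [0.3927, -0.2592, 0.0355]
tcp_rot: [[1.0, -0.001, 0.001], [-0.001, -1.0, -0.001], [0.001, 0.001, -1.0]]
contact_force: [1.0, -0.5, 0.5]
grip_width: 0.0857
```

{"method": "arm_command", "body": {
  "deltas": [
    [0,0,0,0,0,0,0.8],
    [0,0,0,0,0,0,0.7],
    [0,0,0,0,0,0,0.5],
    [0,0,0,0,0,0,0.5],
    [0,0,0,0,0,0,0.5],
    [0,0,0,0,0,0,0.5]
  ]
}}

```text
clock: 32.1
eef_pos: [0.3928, -0.2591, 0.0358]
tcp_rot: [[1.0, -0.001, 0.001], [-0.001, -1.0, -0.001], [0.001, 0.001, -1.0]]
contact_force: [-0.5, 0.7, 5.5]
grip_width: 0.0587
```

{"method": "arm_command", "body": {
  "deltas": [
    [0,0,-0.3,0,0,0,0.5],
    [0,0,-0.8,0,0,0,0.5],
    [0,0,-1,0,0,0,0.5],
    [0,0,-1,0,0,0,0.5],
    [0,0,-1,0,0,0,0.5],
    [0,0,-1,0,0,0,0.5],
    [0,0,-0.6,0,0,0,0.5],
    [0,0,0,0,0,0,0.5]
  ]
}}

```text
clock: 32.9
eef_pos: [0.3929, -0.2595, 0.1502]
tcp_rot: [[1.0, -0.001, 0.003], [-0.001, -1.0, -0.003], [0.003, 0.003, -1.0]]
contact_force: [0.3, 0.0, -2.0]
grip_width: 0.0587
```

```bash
python3 - <<'E'
from h import *
st=state(); print(st["eef_pos"],st["grip_width"],st["contact_force"],rel(st,[.536,.05,.15],-np.pi/2))
f=grab_frame("side"); cv2.imwrite("pics/s17.png",f["color"])
E
```

```text
[ 0.39287116 -0.25947252  0.15024449] 0.05869977251759829 [ 0.27201739  0.03873009 -1.99882159] [array([ 7.140e+00, -1.548e+01, -1.000e-02]), array([ 0.03, -0.03, -0.01])]
```

View pics/s17.png

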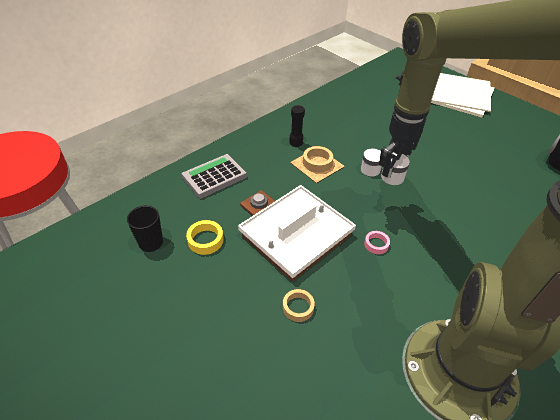

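The tin is held, at 58.7 mm width. Carrying it to the far side of the rail at (.534,.048).

{"method": "arm_command", "body": {
  "deltas": [
    [0.4,-0.9,0,0,0,0,0.5],
    [0.4,-0.9,0,0,0,0,0.5],
    [0.4,-0.9,0,0,0,0,0.5],
    [0.4,-0.9,0,0,0,0,0.5],
    [0.4,-0.9,0,0,0,0,0.5],
    [0.4,-0.9,0,0,0,0,0.5],
    [0.4,-0.9,0,0,0,0,0.5],
    [0.4,-0.9,0,0,0,0,0.5]
  ]
}}

```text
clock: 33.75
eef_pos: [0.4554, -0.1139, 0.1471]
tcp_rot: [[1.0, -0.001, -0.002], [-0.001, -1.0, 0.001], [-0.002, -0.001, -1.0]]
contact_force: [0.3, 0.4, -2.5]
grip_width: 0.059
```

{"method": "arm_command", "body": {
  "deltas": [
    [0.4,-0.9,0,0,0,0,0.5],
    [0.4,-0.9,0,0,0,0,0.5],
    [0.4,-0.9,0,0,0,0,0.5],
    [0.4,-0.9,0,0,0,0,0.5],
    [0.4,-0.9,0,0,0,0,0.5],
    [0.4,-0.9,0,0,0,0,0.5],
    [0.4,-0.9,0,0,0,0,0.5],
    [0.26,-0.1,0,0,0,0,0.5]
  ]
}}

```text
clock: 34.55
eef_pos: [0.5169, 0.0159, 0.1474]
tcp_rot: [[1.0, 0.003, -0.002], [0.003, -1.0, 0.002], [-0.002, -0.002, -1.0]]
contact_force: [0.3, 0.2, -0.9]
grip_width: 0.0587
```

{"method": "arm_command", "body": {
  "deltas": [
    [0.4,0,0.5,0,0,0,0.5],
    [0.4,0,0.5,0,0,0,0.5],
    [0,0,0.5,0,0,0,0.5],
    [0,0,0.5,0,0,0,0.5],
    [0,0,0,0,0,0,0.5],
    [0,0,0,0,0,0,0.5]
  ]
}}

```text
clock: 35.15
eef_pos: [0.5329, 0.0129, 0.1082]
tcp_rot: [[1.0, -0.001, -0.001], [-0.001, -1.0, -0.0], [-0.001, 0.0, -1.0]]
contact_force: [-0.4, -0.1, -1.4]
grip_width: 0.0588
```

```bash
python3 - <<'E'
from h import *
st=state(); print(st["eef_pos"],st["tcp_rot"].round(3),st["grip_width"],st["contact_force"],rel(st,[.534,.048,.075],-np.pi/2))
f=grab_frame("side"); crop(f,"s18.png",215,395,130,290,4)
f=grab_frame("top"); crop(f,"t18.png",220,350,180,300,5)
E
```

```text
[0.53287686 0.01285798 0.10818688] [[ 1.    -0.001 -0.001]
 [-0.001 -1.    -0.   ]
 [-0.001  0.    -1.   ]] 0.058799382520708286 [-0.44589874 -0.14507961 -1.42424688] [array([ 0.06, -1.76,  1.66]), array([ 0.  ,  0.01, -0.01])]
```

View pics/s18.png

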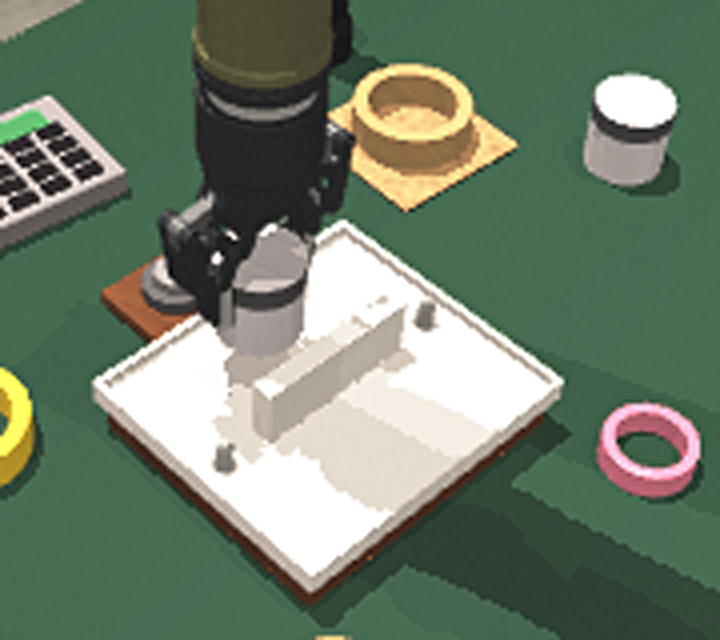

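View pics/t18.png

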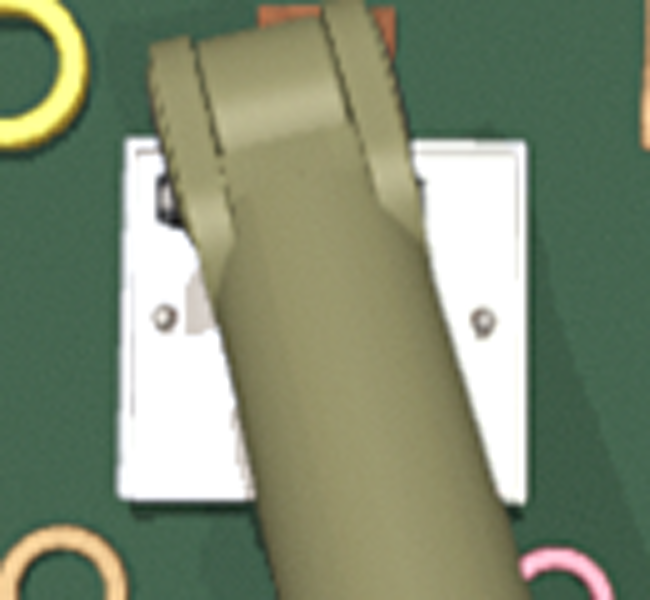

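{"method": "arm_command", "body": {
  "deltas": [
    [0.06,-0.6,0,0,0,0,0.5],
    [0,-0.6,0,0,0,0,0.5],
    [0,-0.55,0,0,0,0,0.5],
    [0,0,0.5,0,0,0,0.5],
    [0,0,0.5,0,0,0,0.5],
    [0,0,0.3,0,0,0,0.5],
    [0,0,0.2,0,0,0,0.5],
    [0,0,0,0,0,0,0.5]
  ]
}}

```text
clock: 36.05
eef_pos: [0.534, 0.0476, 0.0775]
tcp_rot: [[1.0, -0.002, -0.002], [-0.002, -1.0, -0.0], [-0.002, 0.0, -1.0]]
contact_force: [-0.4, -0.9, -0.7]
grip_width: 0.0588
```

{"method": "arm_command", "body": {
  "deltas": [
    [0,0,0.05,0,0,0,0.5],
    [0,0,0.05,0,0,0,0.5],
    [0,0,0,0,0,0,0.5],
    [0,0,0,0,0,0,0.5]
  ]
}}

```text
clock: 36.45
eef_pos: [0.5348, 0.048, 0.0767]
tcp_rot: [[1.0, -0.001, 0.0], [-0.001, -1.0, -0.0], [0.0, 0.0, -1.0]]
contact_force: [-0.2, -1.0, -2.0]
grip_width: 0.059
```

{"method": "arm_command", "body": {
  "deltas": [
    [0,0,0.06,0,0,0,0.5],
    [0,0,0.06,0,0,0,0.5],
    [0,0,0.06,0,0,0,0.5],
    [0,0,0.05,0,0,0,0.5],
    [0,0,0,0,0,0,0.5],
    [0,0,0,0,0,0,0.5]
  ]
}}

```text
clock: 37.05
eef_pos: [0.5347, 0.0481, 0.0719]
tcp_rot: [[1.0, -0.001, -0.0], [-0.001, -1.0, -0.0], [-0.0, 0.0, -1.0]]
contact_force: [-0.4, -0.4, -1.2]
grip_width: 0.059
```

{"method": "arm_command", "body": {
  "deltas": [
    [0,0,0.04,0,0,0,0.5],
    [0,0,0,0,0,0,0.5],
    [0,0,0.03,0,0,0,0.5],
    [0,0,0,0,0,0,0.5],
    [0,0,0,0,0,0,0.5]
  ]
}}

```text
clock: 37.55
eef_pos: [0.5347, 0.0481, 0.0708]
tcp_rot: [[1.0, -0.001, -0.0], [-0.001, -1.0, -0.0], [-0.0, 0.0, -1.0]]
contact_force: [-2.5, -1.2, 2.8]
grip_width: 0.0594
```

Touchdown (force -1 → +3 N at the predicted z). Release and rise.

{"method": "arm_command", "body": {
  "deltas": [
    [0,0,0,0,0,0,0.75],
    [0,0,0,0,0,0,0.85],
    [0,0,0,0,0,0,0.95],
    [0,0,0,0,0,0,0.95],
    [0,0,0,0,0,0,0.95],
    [0,0,-0.4,0,0,0,0.95],
    [0,0,-1,0,0,0,1],
    [0,0,-1,0,0,0,1]
  ]
}}

```text
clock: 38.35
eef_pos: [0.5344, 0.0482, 0.1192]
tcp_rot: [[1.0, -0.001, -0.001], [-0.001, -1.0, 0.0], [-0.001, -0.0, -1.0]]
contact_force: [0.5, -0.2, 0.3]
grip_width: 0.0849
```

{"method": "arm_command", "body": {
  "deltas": [
    [0,0,-1,0,0,0,1],
    [0,0,-1,0,0,0,1],
    [0,0,-1,0,0,0,1],
    [0,0.5,-1,0,0,0,1],
    [0,1,-0.5,0,0,0,1],
    [0,1,0,0,0,0,1],
    [0,1,0,0,0,0,1],
    [0,1,0,0,0,0,1]
  ]
}}

```text
clock: 39.15
eef_pos: [0.5347, -0.0425, 0.2093]
tcp_rot: [[1.0, -0.001, 0.001], [-0.001, -1.0, -0.001], [0.001, 0.001, -1.0]]
contact_force: [-0.1, -0.5, 0.3]
grip_width: 0.0857
```

{"method": "arm_command", "body": {
  "deltas": [
    [0,1,0,0,0,0,1],
    [0,1,0,0,0,0,1],
    [0,1,0,0,0,0,1],
    [0,1,0,0,0,0,1],
    [0,1,0,0,0,0,1],
    [0,1,0,0,0,0,1],
    [0,1,0,0,0,0,1],
    [0,1,0,0,0,0,1]
  ]
}}

```text
clock: 39.95
eef_pos: [0.5345, -0.2027, 0.2091]
tcp_rot: [[1.0, -0.001, 0.001], [-0.001, -1.0, -0.0], [0.001, 0.0, -1.0]]
contact_force: [-0.7, 0.0, 0.4]
grip_width: 0.0853
```

```bash
python3 - <<'E'
from h import *
st=state(); print(st["eef_pos"],st["grip_width"],st["contact_force"],rel(st,[.5175,-.359,.12],-np.pi/2))
f=grab_frame("side"); crop(f,"s19.png",215,415,120,290,4)
f=grab_frame("top"); crop(f,"t19.png",220,440,170,310,3.6)
E
```

```text
[ 0.53448141 -0.20272073  0.2091358 ] 0.08529152768813231 [-0.72937651  0.03098514  0.39019902] [array([-0.85,  7.81,  4.46]), array([ 0.  , -0.01, -0.01])]
```

View pics/s19.png

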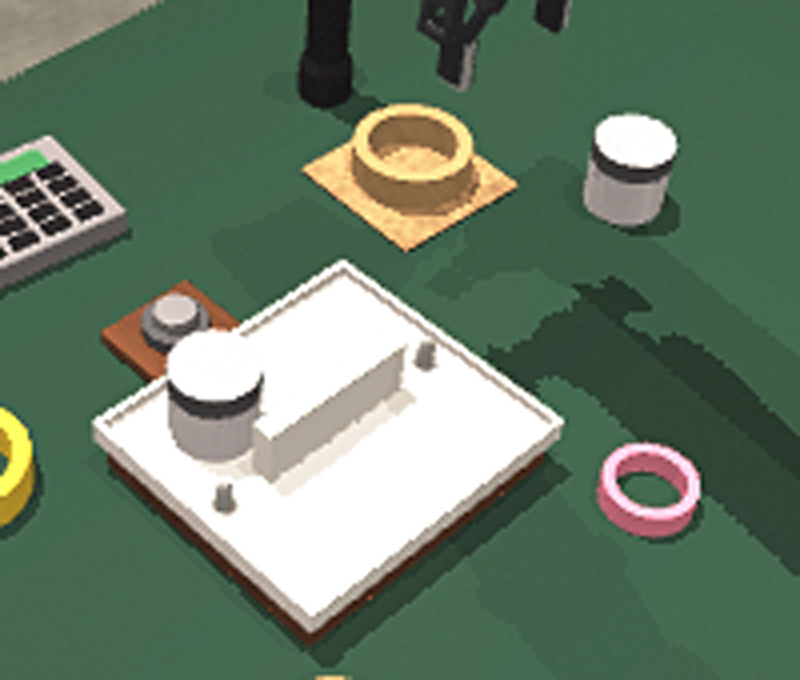

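View pics/t19.png

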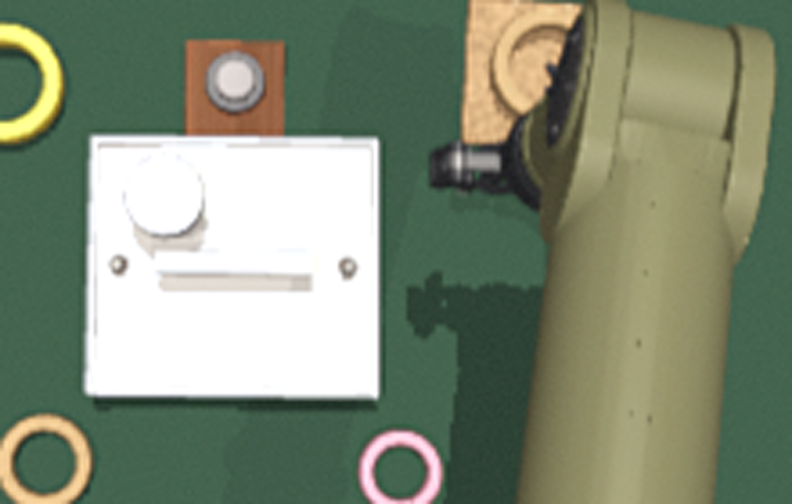

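The first tin stands upright between rail and lip (top crop (165,195)). The second hasn't moved (side image (373,155)). Fetching it.

{"method": "arm_command", "body": {
  "deltas": [
    [-0.11,1,0,0,0,0,1],
    [-0.11,1,0,0,0,0,1],
    [-0.11,1,0,0,0,0,1],
    [-0.11,1,0,0,0,0,1],
    [-0.11,1,0,0,0,0,1],
    [-0.11,1,0,0,0,0,1],
    [-0.11,1,0,0,0,0,1],
    [-0.11,0.82,0,0,0,0,1]
  ]
}}

```text
clock: 40.85
eef_pos: [0.5162, -0.3605, 0.2083]
tcp_rot: [[1.0, -0.002, -0.0], [-0.002, -1.0, -0.0], [-0.0, 0.0, -1.0]]
contact_force: [0.4, -0.3, -0.6]
grip_width: 0.0858
```

{"method": "arm_command", "body": {
  "deltas": [
    [0,0,1,0,0,0,1],
    [0,0,1,0,0,0,1],
    [0,0,1,0,0,0,1],
    [0,0,1,0,0,0,1],
    [0,0,0,0,0,0,1],
    [0,0,0,0,0,0,1]
  ]
}}

```text
clock: 41.45
eef_pos: [0.5167, -0.3586, 0.1287]
tcp_rot: [[1.0, -0.001, -0.0], [-0.001, -1.0, 0.0], [-0.0, -0.0, -1.0]]
contact_force: [0.8, 0.9, 0.4]
grip_width: 0.0853
```

```bash
python3 - <<'E'
from h import *
st=state(); print(st["eef_pos"],st["grip_width"],st["contact_force"],rel(st,[.5175,-.359,.035],-np.pi/2))
f=grab_frame("side"); crop(f,"s20.png",320,440,90,210,5)
E
```

```text
[ 0.51669604 -0.35861906  0.12865573] 0.08527060931391853 [0.77314791 0.88632642 0.37531854] [array([0.04, 0.02, 4.68]), array([-0.  ,  0.  , -0.01])]
```

View pics/s20.png

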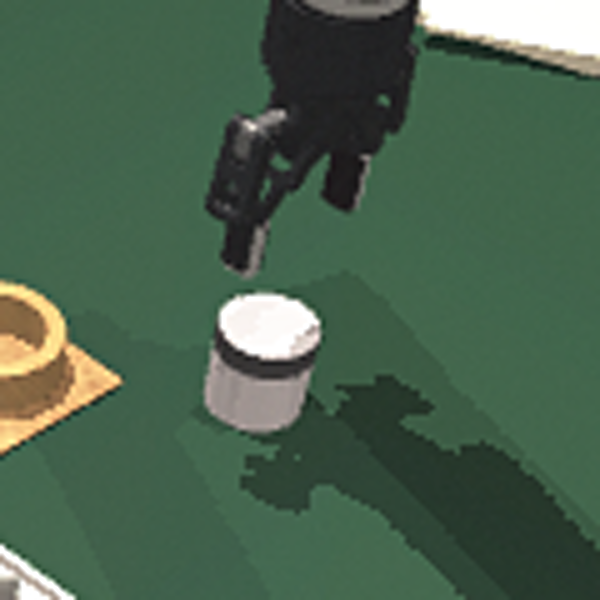

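The jaws straddle the tin's lid at (270,327). Descending.

{"method": "arm_command", "body": {
  "deltas": [
    [0.04,0,1,0,0,0,1],
    [0,0,1,0,0,0,1],
    [0,0,1,0,0,0,1],
    [0,0,1,0,0,0,1],
    [0,0,0.65,0,0,0,1],
    [0,0,0,0,0,0,1],
    [0,0,0,0,0,0,1]
  ]
}}

```text
clock: 42.2
eef_pos: [0.5181, -0.3587, 0.0365]
tcp_rot: [[1.0, -0.001, 0.001], [-0.001, -1.0, -0.001], [0.001, 0.001, -1.0]]
contact_force: [0.4, 0.1, -0.2]
grip_width: 0.0851
```

{"method": "arm_command", "body": {
  "deltas": [
    [0,0,0,0,0,0,0.8],
    [0,0,0,0,0,0,0.7],
    [0,0,0,0,0,0,0.5],
    [0,0,0,0,0,0,0.5],
    [0,0,0,0,0,0,0.5],
    [0,0,0,0,0,0,0.5]
  ]
}}

```text
clock: 42.8
eef_pos: [0.5185, -0.3587, 0.0372]
tcp_rot: [[1.0, -0.001, 0.002], [-0.001, -1.0, -0.002], [0.002, 0.002, -1.0]]
contact_force: [-1.0, 0.4, 6.0]
grip_width: 0.0588
```

{"method": "arm_command", "body": {
  "deltas": [
    [0,0,-0.3,0,0,0,0.5],
    [0,0,-0.8,0,0,0,0.5],
    [0,0,-1,0,0,0,0.5],
    [0,0,-1,0,0,0,0.5],
    [0,0,-1,0,0,0,0.5],
    [0,0,-1,0,0,0,0.5],
    [0,0,-0.8,0,0,0,0.5],
    [0,0,0,0,0,0,0.5]
  ]
}}

```text
clock: 43.6
eef_pos: [0.5189, -0.3591, 0.1568]
tcp_rot: [[1.0, -0.001, 0.004], [-0.001, -1.0, -0.003], [0.004, 0.003, -1.0]]
contact_force: [0.0, -0.1, -1.3]
grip_width: 0.059
```

```bash
python3 - <<'E'
from h import *
st=state(); print(st["eef_pos"],st["grip_width"],st["contact_force"],rel(st,[.534,-.062,.15],-np.pi/2))
f=grab_frame("side"); cv2.imwrite("pics/s21.png",f["color"])
E
```

```text
[ 0.51890838 -0.35910349  0.15684064] 0.058955973372605386 [ 0.02420123 -0.14534982 -1.34383688] [array([  0.74, -14.86,   0.3 ]), array([ 0.04, -0.05, -0.01])]
```

View pics/s21.png

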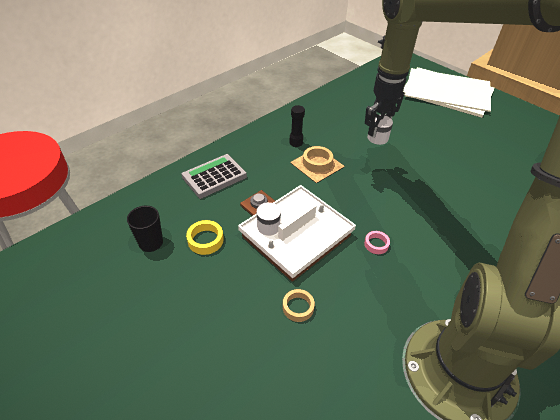

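{"method": "arm_command", "body": {
  "deltas": [
    [0.1,-0.9,0,0,0,0,0.5],
    [0.1,-0.9,0,0,0,0,0.5],
    [0.1,-0.9,0,0,0,0,0.5],
    [0.1,-0.9,0,0,0,0,0.5],
    [0.1,-0.9,0,0,0,0,0.5],
    [0.1,-0.9,0,0,0,0,0.5],
    [0.1,-0.9,0,0,0,0,0.5],
    [0.04,-0.9,0,0,0,0,0.5]
  ]
}}

```text
clock: 44.45
eef_pos: [0.5327, -0.2127, 0.1536]
tcp_rot: [[1.0, -0.001, 0.0], [-0.001, -1.0, -0.0], [0.0, 0.0, -1.0]]
contact_force: [0.3, -1.1, -1.2]
grip_width: 0.0591
```

{"method": "arm_command", "body": {
  "deltas": [
    [0,-0.9,0,0,0,0,0.5],
    [0,-0.9,0,0,0,0,0.5],
    [0,-0.9,0,0,0,0,0.5],
    [0,-0.9,0,0,0,0,0.5],
    [0,-0.9,0,0,0,0,0.5],
    [0,-0.9,0,0,0,0,0.5],
    [0,-0.9,0,0,0,0,0.5],
    [0,-0.9,0,0,0,0,0.5]
  ]
}}

```text
clock: 45.25
eef_pos: [0.5324, -0.0689, 0.1535]
tcp_rot: [[1.0, -0.001, 0.0], [-0.001, -1.0, -0.0], [0.0, 0.0, -1.0]]
contact_force: [0.6, 0.7, -0.8]
grip_width: 0.0592
```

{"method": "arm_command", "body": {
  "deltas": [
    [0,-0.46,0,0,0,0,0.5],
    [0,0,0.7,0,0,0,0.5],
    [0,0,0.7,0,0,0,0.5],
    [0,0,0.6,0,0,0,0.5],
    [0,0,0,0,0,0,0.5],
    [0,0,0,0,0,0,0.5]
  ]
}}

```text
clock: 45.85
eef_pos: [0.5321, -0.0616, 0.1127]
tcp_rot: [[1.0, -0.002, -0.001], [-0.002, -1.0, 0.001], [-0.001, -0.001, -1.0]]
contact_force: [-0.4, -0.0, -1.8]
grip_width: 0.0589
```

```bash
python3 - <<'E'
from h import *
st=state(); print(st["eef_pos"],st["grip_width"],st["contact_force"],rel(st,[.534,-.062,.077],-np.pi/2))
f=grab_frame("side"); crop(f,"s22.png",215,395,130,290,4)
E
```

```text
[ 0.5321335  -0.06164665  0.11268876] 0.05894973785877402 [-3.92671760e-01 -4.37021960e-04 -1.80628325e+00] [array([0.1 , 0.02, 1.78]), array([-0.01,  0.02, -0.02])]
```

View pics/s22.png

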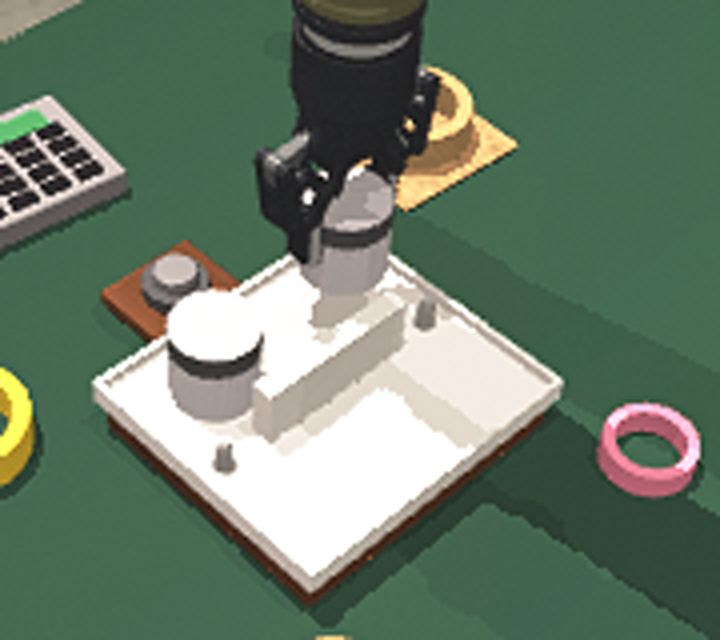

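The second tin hangs over the far right of the tray, clear of the rail and of the first tin. Lowering.

{"method": "arm_command", "body": {
  "deltas": [
    [0.1,0,0.5,0,0,0,0.5],
    [0,0,0.5,0,0,0,0.5],
    [0,0,0.4,0,0,0,0.5],
    [0,0,0.25,0,0,0,0.5],
    [0,0,0.1,0,0,0,0.5],
    [0,0,0,0,0,0,0.5],
    [0,0,0,0,0,0,0.5]
  ]
}}

```text
clock: 46.6
eef_pos: [0.5348, -0.0611, 0.0787]
tcp_rot: [[1.0, -0.001, 0.0], [-0.001, -1.0, -0.0], [0.0, 0.0, -1.0]]
contact_force: [-0.6, -0.7, -1.5]
grip_width: 0.0592
```

{"method": "arm_command", "body": {
  "deltas": [
    [0,0,0.05,0,0,0,0.5],
    [0,0,0.04,0,0,0,0.5],
    [0,0,0,0,0,0,0.5],
    [0,0,0,0,0,0,0.5]
  ]
}}

```text
clock: 47.0
eef_pos: [0.5346, -0.0612, 0.0768]
tcp_rot: [[1.0, -0.001, 0.0], [-0.001, -1.0, -0.0], [0.0, 0.0, -1.0]]
contact_force: [-1.0, -0.4, -2.6]
grip_width: 0.0588
```

{"method": "arm_command", "body": {
  "deltas": [
    [0,0,0.06,0,0,0,0.5],
    [0,0,0.06,0,0,0,0.5],
    [0,0,0.05,0,0,0,0.5],
    [0,0,0,0,0,0,0.5],
    [0,0,0,0,0,0,0.5]
  ]
}}

```text
clock: 47.5
eef_pos: [0.5345, -0.0611, 0.0732]
tcp_rot: [[1.0, -0.001, -0.0], [-0.001, -1.0, -0.0], [-0.0, 0.0, -1.0]]
contact_force: [0.0, 0.3, -0.9]
grip_width: 0.0588
```

{"method": "arm_command", "body": {
  "deltas": [
    [0,0,0.03,0,0,0,0.5],
    [0,0,0,0,0,0,0.5],
    [0,0,0,0,0,0,0.5]
  ]
}}

```text
clock: 47.8
eef_pos: [0.5345, -0.0611, 0.0727]
tcp_rot: [[1.0, -0.001, -0.0], [-0.001, -1.0, -0.0], [-0.0, 0.0, -1.0]]
contact_force: [0.3, 0.1, -1.8]
grip_width: 0.0587
```

{"method": "arm_command", "body": {
  "deltas": [
    [0,0,0.04,0,0,0,0.5],
    [0,0,0,0,0,0,0.5],
    [0,0,0,0,0,0,0.5]
  ]
}}

```text
clock: 48.1
eef_pos: [0.5346, -0.0611, 0.0722]
tcp_rot: [[1.0, -0.001, 0.0], [-0.001, -1.0, -0.0], [0.0, 0.0, -1.0]]
contact_force: [-1.0, -0.8, 2.1]
grip_width: 0.0589
```

Touchdown. Releasing, rising, and pulling away.

{"method": "arm_command", "body": {
  "deltas": [
    [0,0,0,0,0,0,0.75],
    [0,0,0,0,0,0,0.85],
    [0,0,0,0,0,0,0.95],
    [0,0,0,0,0,0,0.95],
    [0,0,0,0,0,0,0.95],
    [0,0,-0.4,0,0,0,0.95],
    [0,0,-1,0,0,0,1],
    [0,0,-1,0,0,0,1]
  ]
}}

```text
clock: 48.9
eef_pos: [0.5343, -0.061, 0.1207]
tcp_rot: [[1.0, -0.001, -0.001], [-0.001, -1.0, 0.0], [-0.001, -0.0, -1.0]]
contact_force: [0.9, -0.1, 0.3]
grip_width: 0.0851
```

{"method": "arm_command", "body": {
  "deltas": [
    [0,0,-1,0,0,0,1],
    [0,0,-1,0,0,0,1],
    [0,0,-1,0,0,0,1],
    [0,0,-1,0,0,0,0],
    [0,1,-0.5,0,0,0,0],
    [0,1,0,0,0,0,0],
    [0,1,0,0,0,0,0],
    [0,1,0,0,0,0,0]
  ]
}}

```text
clock: 49.7
eef_pos: [0.5345, -0.1418, 0.2107]
tcp_rot: [[1.0, -0.001, 0.001], [-0.001, -1.0, -0.001], [0.001, 0.001, -1.0]]
contact_force: [-0.0, -0.3, -0.3]
grip_width: 0.0123
```

```bash
python3 - <<'E'
from h import *
st=state(); print(st["eef_pos"],st["grip_width"],st["contact_force"])
f=grab_frame("side"); crop(f,"s23.png",215,395,130,280,4); cv2.imwrite("pics/s23f.png",f["color"])
f=grab_frame("top"); crop(f,"t23.png",220,340,170,300,4.5)
crop(f,"t23b.png",265,305,175,210,15)
E
```

```text
[ 0.5345421  -0.14176804  0.21073233] 0.012295977513702875 [-0.00628384 -0.32797259 -0.27489475]
```

View pics/s23.png

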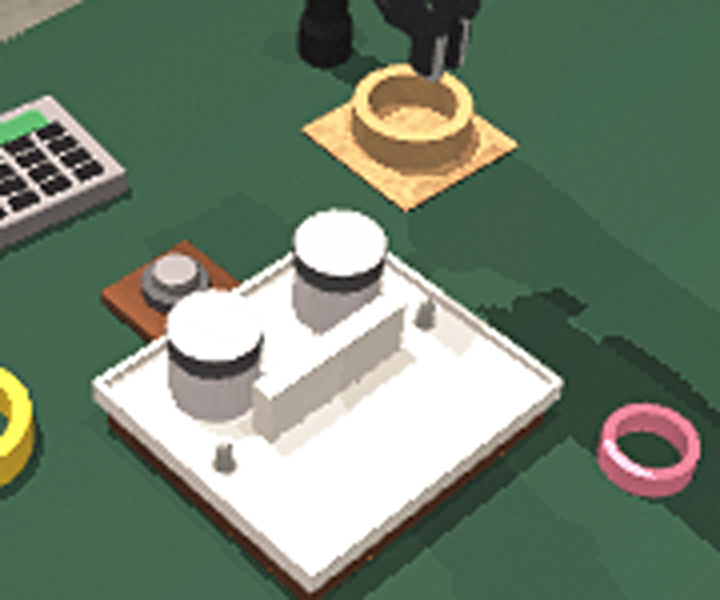

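View pics/t23.png

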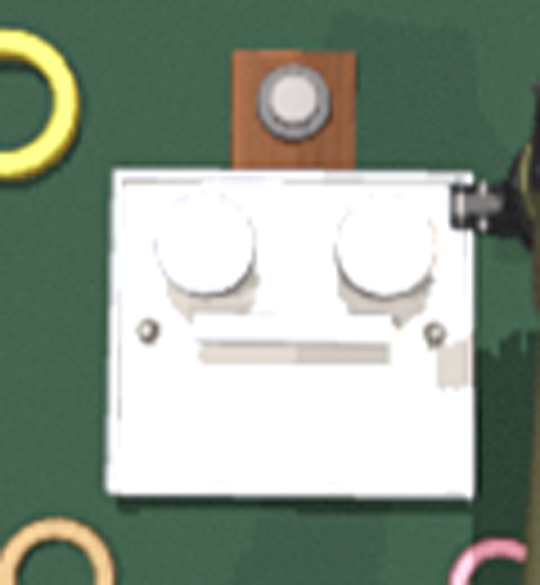

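View pics/t23b.png

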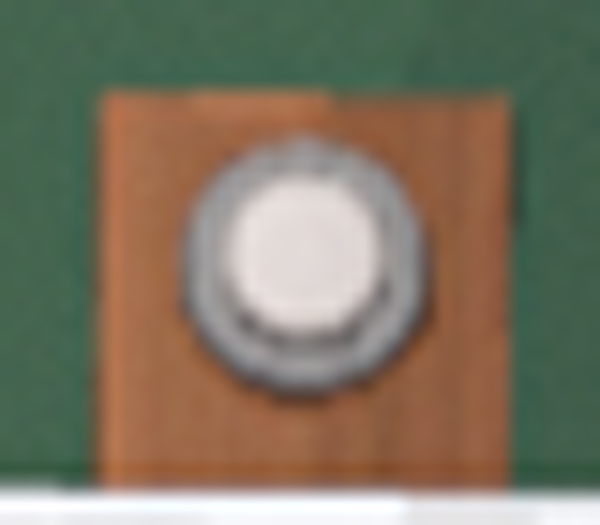

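View pics/s23f.png

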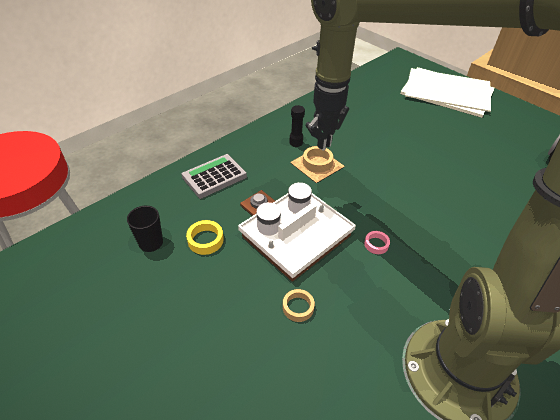

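Both tins stand upright beyond the rail. Now the button: I triangulate its top at top pixel (285.3,192) and side pixel (259,197).

```bash
python3 - <<'E'
from h import *
t=grab_frame("top"); s=grab_frame("side")
a=cr((265,175),15,(305,255)); b=cr((215,130),4,(176,268))
for z in (.02,.025,.03,.035,.04): print(z,ray(t,a,z),ray(s,b,z))
print(rel(state(),[.634,-.0065,.12],-np.pi/2))
E
```

```text
0.02 [ 0.63592981 -0.00548122  0.02      ] [ 0.64311512 -0.01792845  0.02      ]
0.025 [ 0.63507602 -0.00546548  0.025     ] [ 0.63931699 -0.01467478  0.025     ]
0.03 [ 0.63422223 -0.00544973  0.03      ] [ 0.63551886 -0.01142112  0.03      ]
0.035 [ 0.63336843 -0.00543398  0.035     ] [ 0.63172074 -0.00816746  0.035     ]
0.04 [ 0.63251464 -0.00541823  0.04      ] [ 0.62792261 -0.00491379  0.04      ]
[array([ 4.96, -6.72,  4.52]), array([-0.01, -0.  , -0.02])]
```

{"method": "arm_command", "body": {
  "deltas": [
    [0.7,-0.97,0,0,0,0,0],
    [0.7,-0.97,0,0,0,0,0],
    [0.7,-0.97,0,0,0,0,0],
    [0.7,-0.97,0,0,0,0,0],
    [0.7,-0.97,0,0,0,0,0],
    [0.7,-0.97,0,0,0,0,0],
    [0.75,-0.97,0,0,0,0,0],
    [0,0,0,0,0,0,0]
  ]
}}

```text
clock: 50.7
eef_pos: [0.6343, 0.0012, 0.2103]
tcp_rot: [[1.0, 0.007, 0.001], [0.007, -1.0, 0.004], [0.001, -0.004, -1.0]]
contact_force: [-0.2, 1.5, 0.1]
grip_width: 0.0002
```

{"method": "arm_command", "body": {
  "deltas": [
    [0,0,1,0,0,0,0],
    [0,0,1,0,0,0,0],
    [0,0,1,0,0,0,0],
    [0,0,1,0,0,0,0],
    [0,0,1,0,0,0,0],
    [0,0,0.5,0,0,0,0],
    [0,0,0,0,0,0,0],
    [0,0,0,0,0,0,0]
  ]
}}

```text
clock: 51.5
eef_pos: [0.6339, -0.0051, 0.1008]
tcp_rot: [[1.0, -0.001, 0.001], [-0.001, -1.0, 0.0], [0.001, -0.0, -1.0]]
contact_force: [1.0, -0.3, -0.1]
grip_width: -0.0001
```

```bash
python3 - <<'E'
from h import *
st=state(); print(st["eef_pos"],st["grip_width"],st["contact_force"],rel(st,[.6335,-.006,.08],-np.pi/2))
f=grab_frame("side"); crop(f,"s24.png",215,335,120,240,5)
E
```

```text
[ 0.63390712 -0.00510686  0.10076256] -0.00013670858358832033 [ 0.98930208 -0.27139596 -0.0814006 ] [array([-0.02,  0.04,  1.04]), array([-0.  , -0.01, -0.01])]
```

View pics/s24.png

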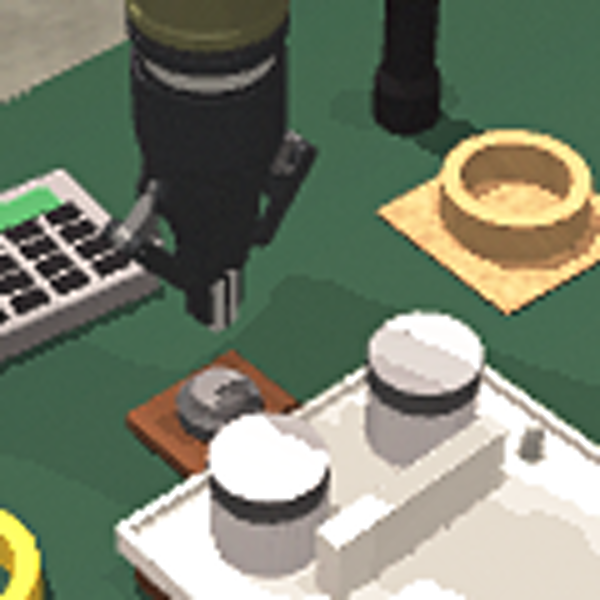

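The shut tips at (220,325) hang right above the button at (220,395), clear of the tins. Approaching gently.

{"method": "arm_command", "body": {
  "deltas": [
    [0,0.04,0.4,0,0,0,0],
    [0,0,0.4,0,0,0,0],
    [0,0,0.3,0,0,0,0],
    [0,0,0.2,0,0,0,0],
    [0,0,0,0,0,0,0],
    [0,0,0,0,0,0,0]
  ]
}}

```text
clock: 52.15
eef_pos: [0.6336, -0.0061, 0.0738]
tcp_rot: [[1.0, -0.001, -0.0], [-0.001, -1.0, 0.0], [-0.0, -0.0, -1.0]]
contact_force: [0.6, 0.5, 0.0]
grip_width: -0.0003
```

{"method": "arm_command", "body": {
  "deltas": [
    [0,0,0.1,0,0,0,0],
    [0,0,0.1,0,0,0,0],
    [0,0,0,0,0,0,0],
    [0,0,0,0,0,0,0]
  ]
}}

```text
clock: 52.55
eef_pos: [0.6336, -0.0062, 0.0699]
tcp_rot: [[1.0, -0.001, -0.0], [-0.001, -1.0, -0.0], [-0.0, 0.0, -1.0]]
contact_force: [0.5, 0.3, 0.2]
grip_width: -0.0001
```

{"method": "arm_command", "body": {
  "deltas": [
    [0,0,0.1,0,0,0,0],
    [0,0,0,0,0,0,0],
    [0,0,0,0,0,0,0]
  ]
}}

```text
clock: 52.85
eef_pos: [0.6335, -0.0062, 0.0678]
tcp_rot: [[1.0, -0.001, -0.0], [-0.001, -1.0, -0.0], [-0.0, 0.0, -1.0]]
contact_force: [0.7, -0.4, -0.7]
grip_width: -0.0001
```

{"method": "arm_command", "body": {
  "deltas": [
    [0,0,0.1,0,0,0,0],
    [0,0,0,0,0,0,0],
    [0,0,0,0,0,0,0]
  ]
}}

```text
clock: 53.15
eef_pos: [0.6335, -0.0062, 0.0658]
tcp_rot: [[1.0, -0.001, -0.0], [-0.001, -1.0, -0.0], [-0.0, 0.0, -1.0]]
contact_force: [-0.6, 0.3, 0.6]
grip_width: 0.0004
```

{"method": "arm_command", "body": {
  "deltas": [
    [0,0,0.1,0,0,0,0],
    [0,0,0,0,0,0,0],
    [0,0,0,0,0,0,0]
  ]
}}

```text
clock: 53.45
eef_pos: [0.6335, -0.0062, 0.0638]
tcp_rot: [[1.0, -0.001, -0.0], [-0.001, -1.0, -0.0], [-0.0, 0.0, -1.0]]
contact_force: [0.7, -0.1, -0.1]
grip_width: -0.0
```

{"method": "arm_command", "body": {
  "deltas": [
    [0,0,0.08,0,0,0,0],
    [0,0,0,0,0,0,0],
    [0,0,0,0,0,0,0]
  ]
}}

```text
clock: 53.75
eef_pos: [0.6335, -0.0062, 0.0622]
tcp_rot: [[1.0, -0.001, -0.0], [-0.001, -1.0, -0.0], [-0.0, 0.0, -1.0]]
contact_force: [0.0, 0.4, 0.5]
grip_width: -0.0
```

{"method": "arm_command", "body": {
  "deltas": [
    [0,0,0.08,0,0,0,0],
    [0,0,0,0,0,0,0],
    [0,0,0,0,0,0,0]
  ]
}}

```text
clock: 54.05
eef_pos: [0.6336, -0.0062, 0.0606]
tcp_rot: [[1.0, -0.001, -0.0], [-0.001, -1.0, -0.0], [-0.0, 0.0, -1.0]]
contact_force: [-0.3, 0.1, 0.2]
grip_width: 0.0001
```

{"method": "arm_command", "body": {
  "deltas": [
    [0,0,0.08,0,0,0,0],
    [0,0,0,0,0,0,0],
    [0,0,0,0,0,0,0]
  ]
}}

```text
clock: 54.35
eef_pos: [0.6336, -0.0062, 0.059]
tcp_rot: [[1.0, -0.001, -0.0], [-0.001, -1.0, -0.0], [-0.0, 0.0, -1.0]]
contact_force: [0.2, 0.6, 0.2]
grip_width: 0.0004
```

```bash
python3 - <<'E'
from h import *
f=grab_frame("side"); crop(f,"s25.png",230,290,160,220,10); print(state()["contact_force"])
E
```

```text
[ 0.43910386 -0.38550166  0.7344189 ]
```

View pics/s25.png

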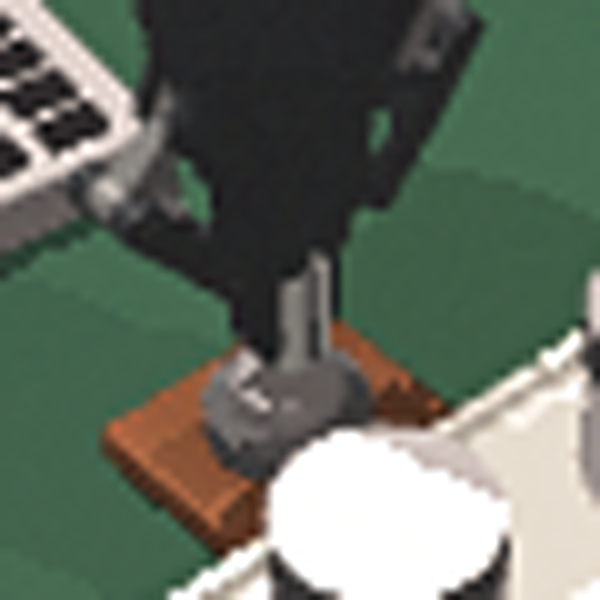

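The tips at (300,370) are just above the button and not in contact yet. Continuing in ~1.6 mm steps.

{"method": "arm_command", "body": {
  "deltas": [
    [0,0,0.08,0,0,0,0],
    [0,0,0,0,0,0,0],
    [0,0,0,0,0,0,0]
  ]
}}

```text
clock: 54.7
eef_pos: [0.6335, -0.0062, 0.0574]
tcp_rot: [[1.0, -0.001, -0.0], [-0.001, -1.0, -0.0], [-0.0, 0.0, -1.0]]
contact_force: [-0.0, 0.1, 0.2]
grip_width: 0.0
```

{"method": "arm_command", "body": {
  "deltas": [
    [0,0,0.08,0,0,0,0],
    [0,0,0,0,0,0,0],
    [0,0,0,0,0,0,0]
  ]
}}

```text
clock: 55.0
eef_pos: [0.6335, -0.0062, 0.0558]
tcp_rot: [[1.0, -0.001, -0.0], [-0.001, -1.0, -0.0], [-0.0, 0.0, -1.0]]
contact_force: [-0.8, 0.4, -0.5]
grip_width: 0.0002
```

{"method": "arm_command", "body": {
  "deltas": [
    [0,0,0.08,0,0,0,0],
    [0,0,0,0,0,0,0],
    [0,0,0,0,0,0,0]
  ]
}}

```text
clock: 55.3
eef_pos: [0.6335, -0.0062, 0.0542]
tcp_rot: [[1.0, -0.001, -0.0], [-0.001, -1.0, -0.0], [-0.0, 0.0, -1.0]]
contact_force: [1.0, -0.2, -0.1]
grip_width: -0.0002
```

{"method": "arm_command", "body": {
  "deltas": [
    [0,0,0.08,0,0,0,0],
    [0,0,0,0,0,0,0],
    [0,0,0,0,0,0,0]
  ]
}}

```text
clock: 55.6
eef_pos: [0.6338, -0.0062, 0.0529]
tcp_rot: [[1.0, -0.001, 0.0], [-0.001, -1.0, -0.0], [0.0, 0.0, -1.0]]
contact_force: [0.1, -0.2, 0.7]
grip_width: -0.0001
```

{"method": "arm_command", "body": {
  "deltas": [
    [0,0,0.08,0,0,0,0],
    [0,0,0,0,0,0,0],
    [0,0,0,0,0,0,0]
  ]
}}

```text
clock: 55.9
eef_pos: [0.6338, -0.0062, 0.0513]
tcp_rot: [[1.0, -0.001, 0.0], [-0.001, -1.0, -0.0], [0.0, 0.0, -1.0]]
contact_force: [0.1, -0.7, 2.4]
grip_width: -0.0001
```

{"method": "arm_command", "body": {
  "deltas": [
    [0,0,0.08,0,0,0,0],
    [0,0,0,0,0,0,0],
    [0,0,0,0,0,0,0]
  ]
}}

```text
clock: 56.2
eef_pos: [0.6338, -0.0062, 0.0497]
tcp_rot: [[1.0, -0.001, 0.0], [-0.001, -1.0, -0.0], [0.0, 0.0, -1.0]]
contact_force: [0.2, 0.2, 3.3]
grip_width: 0.0004
```

{"method": "arm_command", "body": {
  "deltas": [
    [0,0,0.08,0,0,0,0],
    [0,0,0,0,0,0,0],
    [0,0,0,0,0,0,0]
  ]
}}

```text
clock: 56.5
eef_pos: [0.6338, -0.0062, 0.0481]
tcp_rot: [[1.0, -0.001, 0.0], [-0.001, -1.0, -0.0], [0.0, 0.0, -1.0]]
contact_force: [0.7, -0.5, 4.1]
grip_width: 0.0007
```

{"method": "arm_command", "body": {
  "deltas": [
    [0,0,0.05,0,0,0,0],
    [0,0,0,0,0,0,0],
    [0,0,0,0,0,0,0]
  ]
}}

```text
clock: 56.8
eef_pos: [0.6338, -0.0062, 0.0472]
tcp_rot: [[1.0, -0.001, 0.0], [-0.001, -1.0, -0.0], [0.0, 0.0, -1.0]]
contact_force: [-0.2, -0.3, 4.9]
grip_width: 0.0003
```

{"method": "arm_command", "body": {
  "deltas": [
    [0,0,0.04,0,0,0,0],
    [0,0,0,0,0,0,0],
    [0,0,0,0,0,0,0]
  ]
}}

```text
clock: 57.1
eef_pos: [0.6338, -0.0062, 0.0471]
tcp_rot: [[1.0, -0.001, 0.0], [-0.001, -1.0, -0.0], [0.0, 0.0, -1.0]]
contact_force: [-1.5, -0.2, 10.2]
grip_width: 0.0002
```

{"method": "arm_command", "body": {
  "deltas": [
    [0,0,0.03,0,0,0,0],
    [0,0,0,0,0,0,0],
    [0,0,0,0,0,0,0]
  ]
}}

```text
clock: 57.4
eef_pos: [0.6339, -0.0062, 0.047]
tcp_rot: [[1.0, -0.001, 0.0], [-0.001, -1.0, -0.001], [0.0, 0.001, -1.0]]
contact_force: [-3.4, -0.8, 13.2]
grip_width: -0.0002
```

The button bottomed out: motion stopped at z .047, 6 mm below first contact, and the force jumped. Letting go straight up.

{"method": "arm_command", "body": {
  "deltas": [
    [0,0,-0.3,0,0,0,0],
    [0,0,-0.5,0,0,0,0],
    [0,0,-1,0,0,0,0],
    [0,0,-1,0,0,0,0],
    [0,0,-1,0,0,0,0],
    [0,0,-1,0,0,0,0],
    [0,0,-1,0,0,0,0],
    [0,0,-1,0,0,0,0]
  ]
}}

```text
clock: 58.2
eef_pos: [0.6327, -0.0063, 0.1817]
tcp_rot: [[1.0, -0.001, -0.002], [-0.001, -1.0, -0.0], [-0.002, 0.0, -1.0]]
contact_force: [0.2, 0.0, -0.2]
grip_width: -0.0
```

{"method": "arm_command", "body": {
  "deltas": [
    [0,0,-1,0,0,0,0],
    [0,0,-1,0,0,0,0],
    [0,1,0,0,0,0,0],
    [0,1,0,0,0,0,0],
    [0,1,0,0,0,0,0],
    [0,1,0,0,0,0,0],
    [0,1,0,0,0,0,0],
    [0,1,0,0,0,0,0]
  ]
}}

```text
clock: 59.0
eef_pos: [0.6326, -0.127, 0.2208]
tcp_rot: [[1.0, -0.001, -0.002], [-0.001, -1.0, 0.0], [-0.002, -0.0, -1.0]]
contact_force: [0.2, 0.3, -0.2]
grip_width: -0.0003
```

{"method": "arm_command", "body": {
  "deltas": [
    [0,1,0,0,0,0,0],
    [0,1,0,0,0,0,0],
    [0,1,0,0,0,0,0],
    [0,1,0,0,0,0,0],
    [0,1,0,0,0,0,0],
    [0,0,0,0,0,0,0],
    [0,0,0,0,0,0,0]
  ]
}}

```text
clock: 59.7
eef_pos: [0.6333, -0.2262, 0.2213]
tcp_rot: [[1.0, -0.002, -0.0], [-0.002, -1.0, 0.001], [-0.0, -0.001, -1.0]]
contact_force: [0.3, 0.3, 0.3]
grip_width: 0.0001
```

```bash
python3 - <<'E'
from h import *
st=state(); print(st["eef_pos"],st["contact_force"])
f=grab_frame("side"); crop(f,"s26.png",215,395,130,280,4)
f=grab_frame("top"); cv2.imwrite("pics/t26.png",f["color"])
E
```

```text
[ 0.63332195 -0.22624413  0.22128179] [0.31060838 0.2788515  0.2512838 ]
```

View pics/s26.png

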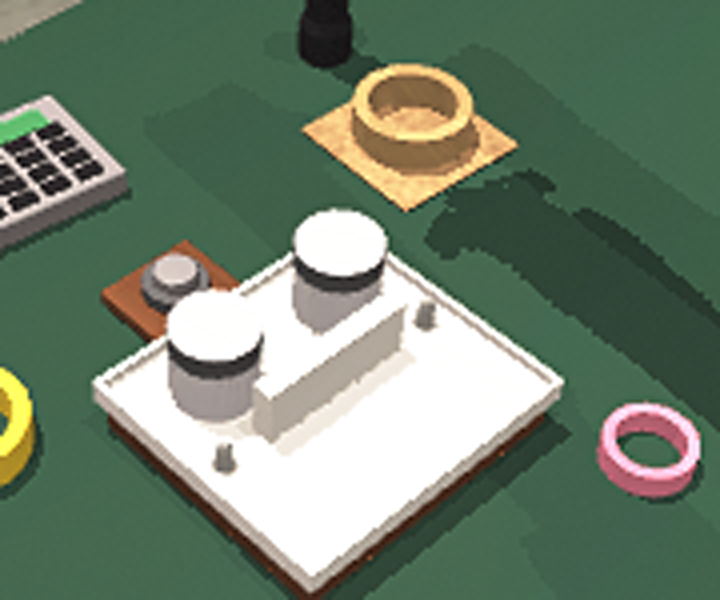

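View pics/t26.png

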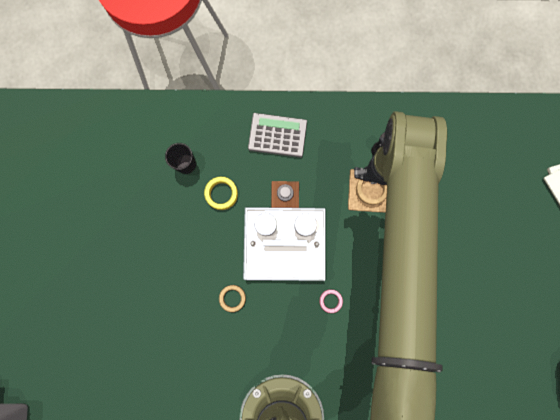

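Final view: the button is up again at side crop (175,270), the tins are upright on the flush tray, and the tape is on the pad. Bystanders and the other rings are where they were, and the robot touches nothing. Handing in.

```bash
python3 -c "
from cell import *
print(close_job())"
```

```text
the job is handed in; nothing more can be done
None
```

The counter display is set up and handed in at about 60 s of the 210 s allowed; the hand-in reports no verdict.

- **Tape:** I moved the large brown roll from the plinth onto the cork pad, within about 3 mm of its centre just before the final lowering. The last pictures show it lying flat there.
- **Tray:** It went over both pins and sat flush, at the height I had predicted, with about 12 N of change in force at contact.
- **Tins:** There were two. Both stand upright on the tray floor beyond the rail, set down with about 2–3 N, and neither was knocked aside during the run.
- **Lamp button:** I pressed it through its full travel of about 6 mm. It bottomed out at about 5 N, the force briefly reached 13 N at the stop, and the button came back up when released.

The last pictures show the bystanders and the other rings where they were, with the arm clear of everything.

Two readings disagreed. The side camera placed things about 2–3 mm differently from the top camera; I averaged the two where it mattered. The closed fingertips turned out to reach about 19 mm ahead of the tool point, not the 29 mm I had inferred from the tape grasp, so I approached the button in small steps until it made contact.

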